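# Make up two check-valve overhaul kits

## Robot

A 7-joint arm with a two-finger parallel gripper is mounted at the origin on the work surface. World frame = base frame: x ahead of the robot, y to its left, z up, the work surface at z = 0. Lengths are in m, angles in rad, forces in N, time in s.
With the tool pointing down it reaches from about 0.425 to 1.025 m from the base axis. Payload 3.6 kg.
Tool frame: the origin (TCP) lies at the very end of the fingers, on their centre line; the grasp point (between the pads) lies 19 mm behind it; z points along the fingers, y is the line along which they close (so a half turn about z gives the same grasp; the last joint's range is limited). The gripper opens to 85 mm and grips with 20 to 120 N. Pads are 22 mm wide; open, the fingers measure 114 mm over their backs; the gripper's body (76 mm by 85 mm) begins 54 mm behind the grasp point. The pads swing forward as they close: fully open they stand 13 mm farther back than shut.
Start: joints at [-1.31, 0.591, 0.048, 1.609, -0.033, 0.943, -0.034], TCP at [0.252, 0.68, 0.231] pointing down, gripper open.
Joint ranges: [-2.69, 2.69], [-0.47, 2.24], [-1.27, 1.36], [0.19, 2.51], [-1.53, 4.68], [0.08, 2.07], [-3.09, 3.09]. Speed limits (rad/s): [2.57, 2.57, 3.14, 3.14, 3.14, 3.14, 3.14].

## Interface

Orientations are given as a unit quaternion [x, y, z, w].
In Python, from plant import status, vision, ticket gives the robot as it stands.
- The arm moves only by the tool step_arm, never from a script. Its argument "plan" is a list of rows, each an object of numbers: "x", "y", "z": the shift along the tool's x, y, z scaled (see below); "turn": the turn about the tool's z scaled (see below); "hand": the closure, from -1 (fully open) to 1 (shut). In form: [{"x": .., "y": .., "z": .., "turn": .., "hand": ..}, ...]. A call has 1 to 8 rows; each row shifts and turns the commanded pose from where the row before left it, along the tool's axes as they then stand; what a row does not reach is not made up. The controller multiplies each number of a shift by 500 mm and each number of a turn by pi rad. A row lasts 1/12 s, in which the tool goes at most 41.7 mm and 7.16 degrees, less where a joint would pass 70% of its speed; a pose out of reach is approached as far as the arm can. A call with a number of a shift or a turn outside -1 to 1 is refused whole. A call with a gripper value outside its range is refused whole. The fingers move at their own pace and stop on an object; "grip_force" is the grip in N (left out, the last holds). Time passes only in rows, so rows that do not move let the fingers close. It gives the time, the measured TCP pose, the force, the opening and the grip force at its end, in the units of the state.
- status.get_state(): the state, without advancing time (a new reading comes with each control period).
- vision.snapshot(name): name is "scene" or "top" or "wrist"; returns (picture, depth): 420x560x3 uint8, red, green, blue; 420x560 float32, m along the optical axis (not along the pixel's ray), 0 where there is no reading.
- vision.calibration(name): a dict with "fovy" (degrees; the focal length in pixels is half the picture's height over the tangent of half this angle, whatever the lens; pixels are square), "cx", "cy" (the principal point, pixels), "k1" (the pictures are not rectified: a ray, as slopes to the right and down, at radius r is drawn at 1 + k1 r^2 times it, then the intrinsics apply), "R" (3x3) and "t" (3): a world point X has camera coordinates R X + t. Camera axes: x right, y down, z forward; pixel columns grow to the right and rows downward; lengths in m; the calibration is good to about 2 mm. A picture is of the moment at which its call begins: read the wrist's pose just before it. calibration takes no time and is no camera call; for the wrist camera it gives the pose at the moment of the call.
- ticket.hand_in(): hands the job in; it is judged then, once.
The state is a dict: "clock": time; "joint_positions": joint angles; "joint_vel": joint speeds; "joint_efforts": joint torques, N m; "eef_pos": TCP position; "ee_rot": TCP orientation; "force": force on the tool from outside, world axes, zero at the start; "moment": the same for the moment, N m; "gripper_width": finger opening in m; "grasp_force": force on a finger pad.
Only numpy, scipy, OpenCV 4.12 (cv2) and the standard library are available. Lean on these libraries where they do the work, as an engineer would, in place of code of your own. Each camera call takes 0.05 s, during which the arm holds its last target. There are 200 camera calls.

## Task

Make up two check-valve kits. The rectangular tray gets the steel ball (push it along its curved track into the seat at the open exit, lift it out there, and set it in the tray's ring), the smaller stemmed bronze disc and the shorter bolt; the round pan gets the larger stemmed bronze disc and the longer bolt. Lay every part down on the floor of its tray or pan, discs flat with the stem up and bolts lying down, none on top of another, and leave the pressure gauge and the zinc block where they are.

Things in the scene. Friction and masses are not known exactly. Their poses are not given: they have to be found in the camera images.
- ball: Oiled steel ball, 40 mm diameter, 0.26 kg; origin at its centre. At the start in the track's straight part, at track x = -55 to -25 mm, y = -65, channel free behind it; the lips stop it being lifted out there. In the exit seat (centre z = 23 mm) it stays put and can be gripped from above, fingers closing along the track's x, fingertips above z = 10 mm.
- track: Fixed 240 x 200 plate, origin under its centre, top z=6 mm, with J-shaped channel. Centreline (mm): from stop (-115,-65) along +x to (0,-65), quarter circle R90 about (0,25) to (90,25), +y to rails' end (90,35). Inside 44 wide; lips (z 40-44) leave a 36 slot for shut fingers, 22 width across. Exit seat: 22 hole at (90,68), ball sinks 3; curbs 3 high before it, stop at y=93, top z=18.
- tray: Fixed rectangular aluminium tray, 120 mm along its x, 170 along its y, walls 18 mm high and 3 thick, floor top z = 3 mm. Origin under its centre. A ring on the floor, centred at (0, +55) mm, inner diameter 26, outer 34, top z = 8 mm, holds the ball (its centre then at z = 23 mm).
- pan: Fixed open round aluminium pan, 150 mm outer diameter, wall 18 mm high and 3 mm thick, flat floor with top at z = 3 mm. Origin under its centre, on the shelf.
- disc_big: Larger stemmed bronze check-valve disc: 60 mm diameter, 10 mm thick, with a central upright stem 14 mm in diameter rising from z = 10 to 34 mm. Origin at the centre of its underside, z up the stem. Grip it by the stem. 0.23 kg. Lies flat on the shelf.
- disc_small: Smaller stemmed bronze check-valve disc: 40 mm diameter, 10 mm thick, same stem (14 mm diameter, z = 10 to 34 mm). Origin at the centre of its underside, z up the stem. 0.13 kg. Lies flat on the shelf.
- bolt_long: Longer stainless hex bolt with a nut near its end, lying on the shelf: 95 mm long along its x, shank 12 mm diameter; head (9 mm thick, at -x) and nut (10 mm thick, 4 mm from the +x end) 19 mm across flats. Origin on its axis at mid-length, 9.5 mm above what it lies on. 0.12 kg.
- bolt_short: Shorter stainless hex bolt with a nut near its end, lying on the shelf: as the longer one but 62 mm long. Origin on its axis at mid-length, 9.5 mm above what it lies on. 0.09 kg.
- gauge: Green-enamelled pressure gauge lying face up, 76 mm diameter, 34 mm tall, brass connection to its -x. Origin under its centre. Leave it alone.
- anode: Zinc anode block, 45 x 100 x 28 mm (x, y, z), with a flat steel strap sticking out 25 mm at each end along y. Origin under its centre. Leave it alone.
There are look-alikes about, which are no part of the job. What is shaped like the tray but yellow is not meant.

How it is judged:
By the outcome, as a careful person would: the job done as asked, in the order asked, and still so for the second after the job is handed in, with the robot touching nothing.
It also fails if it takes over 125 s, if anything falls off the work surface, if the arm or the gripper's body presses on something with over 40 N, if the wrist force passes 120 N, or if a joint passes its speed limit or range.

## Working session

There is one attempt and no reset: what is moved stays moved. The work goes in short steps, Python scripts to look and compute and a tool call to move; the robot and the scene stay as the last step left them, time stands still between calls to the robot, and variables do not carry over. Pictures are saved under pics/ and viewed, at most 14 in all, crops included, and the job is handed in when it is done.

Besides the shell and the picture viewer there is one more tool, called as a command line: name --argument value ..., lists and objects as JSON in quotes. step_arm: Moves the arm, as the interface text tells. Its arguments: {"type":"object","properties":{"plan":{"type":"array"},"grip_force":{"type":"number"}},"required":["plan"]}

```bash
ls; mkdir -p pics; cat > h.py <<'E'
import numpy as np, cv2, pickle
from plant import status, vision, ticket
def grab(name, tag):
    c=vision.calibration(name); p,d=vision.snapshot(name)
    pickle.dump((c,p,d),open(f'{tag}.pkl','wb')); cv2.imwrite(f'pics/{tag}.png',p[:,:,::-1]); return c,p,d
def load(tag): return pickle.load(open(f'{tag}.pkl','rb'))
def K(c):
    f=210/np.tan(np.radians(c['fovy'])/2); return np.array([[f,0,c['cx']],[0,f,c['cy']],[0,0,1.]]), np.array([c['k1'],0,0,0,0.])
def slopes(c,uv):
    k,d=K(c); return cv2.undistortPoints(np.array(uv,float).reshape(-1,1,2),k,d).reshape(-1,2)
def onplane(c,uv,z):
    s=slopes(c,uv); R=np.array(c['R']); t=np.array(c['t']); o=-R.T@t
    r=np.c_[s,np.ones(len(s))]@R; return o+r*((z-o[2])/r[:,2])[:,None]
def bydepth(c,uv,d):
    s=slopes(c,uv); R=np.array(c['R']); t=np.array(c['t'])
    z=np.array([d[int(round(v)),int(round(u))] for u,v in np.array(uv,float).reshape(-1,2)])
    return (np.c_[s,np.ones(len(s))]*z[:,None]-t)@R
def proj(c,X):
    k,d=K(c); rv=cv2.Rodrigues(np.array(c['R'],float))[0]
    return cv2.projectPoints(np.array(X,float).reshape(-1,1,3),rv,np.array(c['t'],float),k,d)[0].reshape(-1,2)
E
python3 - <<'E'
from h import *
for n in('scene','top','wrist'):
    c,p,d=grab(n,n+'0'); R=np.array(c['R']);print(n,c['fovy'],c['k1'],(-R.T@np.array(c['t'])).round(3),R[2].round(2))
s=status.get_state(); print(s['eef_pos'],s['ee_rot'],s['clock'],s['gripper_width'],s['force'])
E
```

```text
pics
scene 42.173651850014046 0.008593835701894084 [ 1.533 -0.009  1.184] [-0.68 -0.01 -0.74]
top 52.2273574528532 0.041948439071504175 [ 0.374 -0.021  1.081] [ 0.11  0.02 -0.99]
wrist 61.20966598135568 -0.08671259322896088 [0.186 0.704 0.373] [ 0.26 -0.1  -0.96]
[0.25161433 0.67924504 0.2304131 ] [ 1.76429891e-01  9.84312821e-01 -8.66382206e-04 -1.17470448e-04] 0.15 0.08494091709101893 [-0.07377044 -0.48194592  0.58378026]
```

View pics/top0.png

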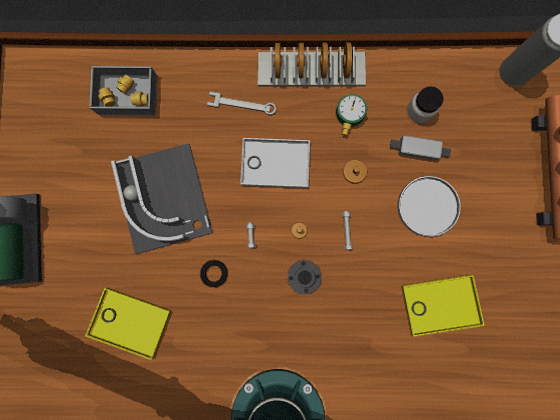

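View pics/scene0.png

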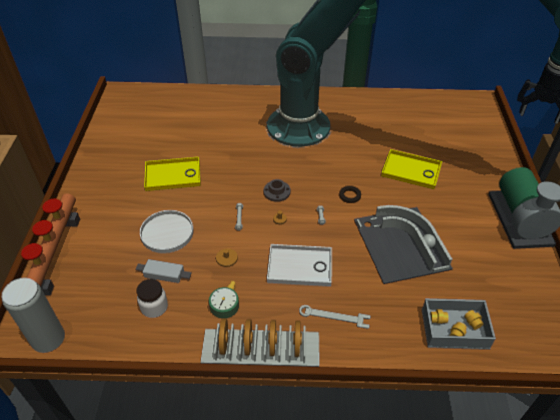

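The top view shows:
- Aluminium tray (275,163); the yellow ones at (128,322) and (443,305) are not meant.
- Pan (429,207).
- Big disc (355,171) and small disc (299,230); the discs standing in the rack and the dark flange (305,277) are look-alikes.
- Short bolt (251,235) and long bolt (347,230).
- Ball (130,194), in the track.

I'll confirm these in one crop and measure them from both views.

```bash
python3 - <<'E'
from h import *
c,p,d=load('top0')
cv2.imwrite('pics/crop1.png',cv2.resize(p[125:265,95:475,::-1],None,fx=2.1,fy=2.1,interpolation=cv2.INTER_CUBIC))
for n,pts in (('top0',dict(tray=(290,170),wood=(330,200),pan=(429,207),plate=(180,170),bstem=(355,170),brim=(347,178),sstem=(299,230),ball=(131,192),gauge=(352,108),boltL=(347,230),boltS=(251,236))),('scene0',dict(tray=(295,268),wood=(250,190),pan=(166,230),plate=(390,250),bstem=(227,255),sstem=(280,216),ball=(430,240)))):
    c,p,d=load(n)
    for k,uv in pts.items(): print(n,k,bydepth(c,[uv],d)[0].round(4))
E
```

```text
top0 tray [ 0.5998 -0.025   0.0072]
top0 wood [ 0.5243 -0.1271 -0.0008]
top0 pan [ 0.5073 -0.3741  0.002 ]
top0 plate [0.5983 0.2559 0.0081]
top0 bstem [ 0.5945 -0.1855  0.0348]
top0 brim [ 0.5784 -0.1686  0.0138]
top0 sstem [ 0.4447 -0.0475  0.0381]
top0 ball [0.5347 0.3638 0.0471]
top0 gauge [ 0.7517 -0.1792  0.0372]
top0 boltL [ 0.4471 -0.1672  0.0148]
top0 boltS [0.4305 0.0713 0.0153]
scene0 tray [ 6.291e-01 -6.000e-04  2.200e-03]
scene0 wood [ 0.3299 -0.1449  0.0008]
scene0 pan [ 0.5041 -0.3745  0.0021]
scene0 plate [0.5582 0.2642 0.0039]
scene0 bstem [ 0.6012 -0.1876  0.016 ]
scene0 sstem [ 0.4559 -0.0475  0.0219]
scene0 ball [0.549  0.3697 0.0405]
```

View pics/crop1.png

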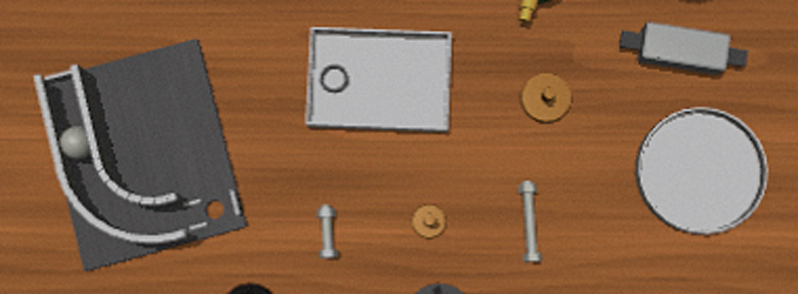

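The crop confirms the picks: only two stemmed discs lie flat, the short and long bolts are plainly different, and the aluminium tray has its ring on the left. Everything lies at z≈0. Next I'll move the wrist camera over the track.

step_arm --plan '[{"x":0,"y":0,"z":0,"turn":0.0389,"hand":-1},{"x":0,"y":0,"z":0,"turn":0.0389,"hand":-1},{"x":0,"y":0,"z":0,"turn":0.0389,"hand":-1},{"x":0,"y":0,"z":0,"turn":0.0389,"hand":-1},{"x":0,"y":0,"z":0,"turn":0.0389,"hand":-1},{"x":0,"y":0,"z":0,"turn":0.0389,"hand":-1},{"x":0,"y":0,"z":0,"turn":0.0389,"hand":-1},{"x":0,"y":0,"z":0,"turn":0.0389,"hand":-1}]'

```text
clock: 0.82
eef_pos: [0.2516, 0.6796, 0.2309]
ee_rot: [0.62, 0.784, -0.0, 0.0]
force: [-0.1, -0.5, -0.1]
gripper_width: 0.0855
grasp_force: 0.0
```

step_arm --plan '[{"x":-0.063,"y":0.029,"z":0,"turn":0,"hand":1},{"x":-0.063,"y":0.029,"z":0,"turn":0,"hand":1},{"x":-0.063,"y":0.029,"z":0,"turn":0,"hand":1},{"x":-0.063,"y":0.029,"z":0,"turn":0,"hand":1},{"x":-0.063,"y":0.029,"z":0,"turn":0,"hand":1},{"x":-0.063,"y":0.029,"z":0,"turn":0,"hand":1},{"x":-0.063,"y":0.029,"z":0,"turn":0,"hand":1},{"x":-0.063,"y":0.029,"z":0,"turn":0,"hand":1}]'

```text
clock: 1.48
eef_pos: [0.4246, 0.4608, 0.2311]
ee_rot: [0.618, 0.786, -0.0, -0.0]
force: [1.2, -0.9, 0.4]
gripper_width: 0.0002
grasp_force: 0.0
```

step_arm --plan '[{"x":-0.063,"y":0.029,"z":0,"turn":0,"hand":1},{"x":-0.063,"y":0.029,"z":0,"turn":0,"hand":1},{"x":-0.063,"y":0.029,"z":0,"turn":0,"hand":1},{"x":-0.063,"y":0.029,"z":0,"turn":0,"hand":1},{"x":-0.063,"y":0.029,"z":0,"turn":0,"hand":1},{"x":-0.063,"y":0.029,"z":0,"turn":0,"hand":1},{"x":0,"y":0,"z":0,"turn":0,"hand":1}]'

```text
clock: 2.07
eef_pos: [0.5589, 0.2898, 0.2319]
ee_rot: [0.623, 0.782, -0.001, 0.003]
force: [0.0, -1.1, -0.5]
gripper_width: 0.0002
grasp_force: 0.0
```

```bash
cat >> h.py <<'E'
def yaw(s):
    x,y,z,w=s['ee_rot']; return np.degrees(np.arctan2(2*(x*y+z*w),1-2*(y*y+z*z)))
def rep(goal=None):
    """print state; goal (x,y,z,yawdeg): turn rows first, then shift in turned tool axes (in plan units)"""
    s=status.get_state(); p=np.array(s['eef_pos']); ya=yaw(s)
    print('t',round(s['clock'],2),'pos',p.round(4),'yaw',round(ya,2),'w',round(s['gripper_width'],4),'gf',round(s['grasp_force'],1),'F',np.round(s['force'],1),'j7',round(s['joint_positions'][6],2))
    if goal is not None:
        dt=(goal[3]-ya+90)%180-90; a=np.radians(ya+dt); D=np.array(goal[:3])-p
        x=D[:2]@[np.cos(a),np.sin(a)]; y=D[:2]@[np.sin(a),-np.cos(a)]
        print(' turn total',round(-dt/180,4),'x,y,z total',np.round(np.array([x,y,-D[2]])/0.5,4),'mm',np.round(1000*D,1))
    return s
E
python3 - <<'E'
from h import *
rep(); grab('wrist','w1')
E
```

```text
t 2.07 pos [0.5589 0.2898 0.2319] yaw 102.96 w 0.0002 gf 0.0 F [ 0.  -1.1 -0.5] j7 -0.13
```

View pics/w1.png

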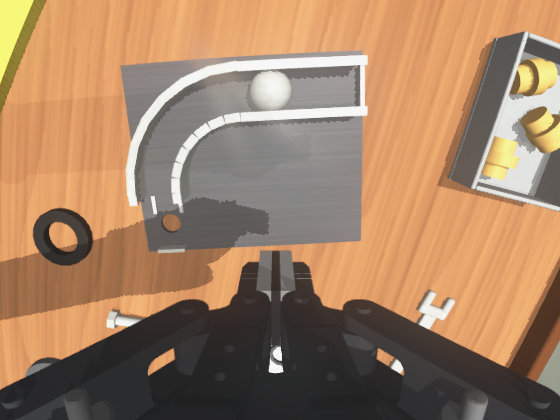

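The wrist view w1 shows the track: hole (171,222), plate corners (121,66), (148,250) and (361,241), the ball at (270,91), and bright lips. I'll fit the track pose from these, using the top view as the second view.

```bash
cat >> h.py <<'E'
def rigid(loc,w):
    """yaw,t with w ~ R loc + t"""
    l=np.array(loc,float);w=np.array(w)[:,:2];a=l-l.mean(0);b=w-w.mean(0)
    th=np.arctan2((a[:,0]*b[:,1]-a[:,1]*b[:,0]).sum(),(a*b).sum());R=np.array([[np.cos(th),-np.sin(th)],[np.sin(th),np.cos(th)]])
    t=w.mean(0)-R@l.mean(0); return th,t,R,(w-(l@R.T+t))
E
python3 - <<'E'
from h import *
c,p,d=load('w1'); hsv=cv2.cvtColor(p,cv2.COLOR_RGB2HSV)
pl=((hsv[...,1]<60)).astype(np.uint8)
# hole: wood-coloured inside plate
sub=np.zeros_like(pl); sub[205:238,155:190]=1
m=((hsv[...,1]>90)&(sub>0)).astype(np.uint8); n,l,st,ce=cv2.connectedComponentsWithStats(m)
i=1+np.argmax(st[1:,4]); hole=ce[i]; print('hole',hole,st[i])
g=cv2.cvtColor(p,cv2.COLOR_RGB2GRAY)
for u in (310,345):
    print(u,[(v,int(g[v,u])) for v in range(50,125) if abs(int(g[v,u])-int(g[v-1,u]))>25])
print('heights plate',bydepth(c,[(300,200),(230,160)],d)[:,2].round(4),'lip',bydepth(c,[(300,63),(300,114)],d)[:,2].round(4),'ball top',bydepth(c,[(270,89)],d))
loc=[(120,100),(-120,100),(120,-100),(90,68)]
w=onplane(c,[(148,250),(361,241),(121,66),hole],.006)
th,t,R,r=rigid(np.array(loc)/1000,w); print(np.degrees(th),t,(r*1000).round(1))
ct,pt,dt=load('top0')
# second view: same fit in the top camera (crop pixels)
q=np.array([(247,226),(199,40),(83,270),(215,210)])/2.1+[95,125]
w2=onplane(ct,q,.006); th2,t2,R2,r2=rigid(np.array(loc)/1000,w2); print(np.degrees(th2),t2,(r2*1000).round(1))
# lips & ball in the track frame
L=onplane(c,[(310,65),(345,65),(310,110),(345,110)],.044)[:,:2]; print('lips local',((L-t)@R*1000).round(1))
# ball: silhouette circle centre
b=onplane(c,[(270,91)],.026)[:,:2]; print('ball local',((b-t)@R*1000).round(1), b)
E
```

```text
hole [171.19246862 222.23012552] [163 214  18  17 239]
310 [(57, 207), (58, 247), (67, 184), (68, 111), (78, 155), (109, 247), (118, 134), (119, 106), (123, 150)]
345 [(56, 244), (66, 107), (107, 243), (116, 173), (117, 108), (121, 148)]
heights plate [0.0068 0.0078] lip [0.0437 0.0447] ball top [[0.53684453 0.36843269 0.04419253]]
-164.18100283218791 [0.52836839 0.29740977] [[-1.1  0.4]
 [ 0.5  0.1]
 [ 0.2 -1.2]
 [ 0.3  0.8]]
-164.61061498373815 [0.52674969 0.29769908] [[ 1.3 -0.5]
 [-2.2  0.3]
 [ 0.9  0.6]
 [-0.1 -0.4]]
lips local [[-63.8 -84.9]
 [-94.7 -83.7]
 [-62.7 -46. ]
 [-94.5 -44.6]]
ball local [[-27.2 -64.8]] [[0.53690078 0.36716812]]
```

```bash
cat >> h.py <<'E'
TH=np.radians(-164.3); TT=np.array([.528,.2975])
def trk(x,y): return TT+np.array([[np.cos(TH),-np.sin(TH)],[np.sin(TH),np.cos(TH)]])@(np.array([x,y])/1000)
def loc(p): return (np.array([[np.cos(TH),np.sin(TH)],[-np.sin(TH),np.cos(TH)]])@(np.array(p[:2])-TT)*1000).round(1)
E
python3 -c "
from h import *
rep((*trk(-80,-65),.08,105.7))"
```

```text
t 2.12 pos [0.5564 0.2936 0.2315] yaw 103.14 w -0.0001 gf 0.0 F [ 0.2 -0.2  0.2] j7 -0.13
 turn total -0.0142 x,y,z total [0.1529 0.1074 0.3031] mm [  31.    88.2 -151.5]
```

step_arm --plan '[{"x":0,"y":0,"z":0,"turn":-0.0142,"hand":1},{"x":0.0306,"y":0.0215,"z":0.0606,"turn":0,"hand":1},{"x":0.0306,"y":0.0215,"z":0.0606,"turn":0,"hand":1},{"x":0.0306,"y":0.0215,"z":0.0606,"turn":0,"hand":1},{"x":0.0306,"y":0.0215,"z":0.0606,"turn":0,"hand":1},{"x":0.0306,"y":0.0215,"z":0.0606,"turn":0,"hand":1},{"x":0,"y":0,"z":0,"turn":0,"hand":1},{"x":0,"y":0,"z":0,"turn":0,"hand":1}]'

```text
clock: 2.78
eef_pos: [0.5807, 0.3893, 0.0772]
ee_rot: [0.599, 0.801, -0.002, -0.001]
force: [0.4, -0.2, 0.5]
gripper_width: -0.0001
grasp_force: 0.0
```

```bash
python3 -c "
from h import *
s=rep((*trk(-80,-65),.014,105.7)); print(loc(s['eef_pos'])); grab('wrist','w2')"
```

```text
t 2.78 pos [0.5807 0.3893 0.0772] yaw 106.43 w -0.0001 gf 0.0 F [ 0.4 -0.2  0.5] j7 -0.12
 turn total 0.004 x,y,z total [-0.0182  0.0089  0.1263] mm [  6.8  -7.6 -63.2]
[-75.5 -74.1]
```

View pics/w2.png

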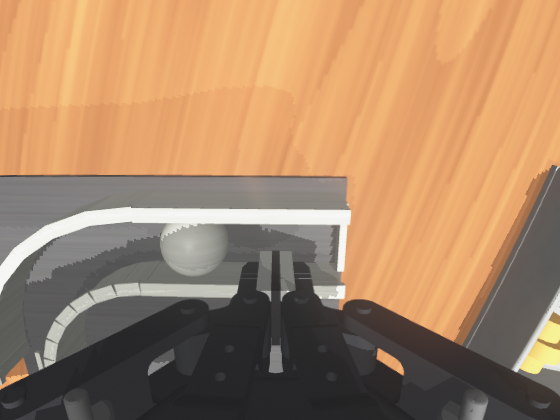

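The view shows the shut fingers over the channel at (276,270) and the ball at (195,245). The tool is about 10 mm off, so I'll correct that and settle.

step_arm --plan '[{"x":0,"y":0,"z":0,"turn":0,"hand":1},{"x":0,"y":0,"z":0,"turn":0,"hand":1}]'

```text
clock: 3.0
eef_pos: [0.5847, 0.3869, 0.0822]
ee_rot: [0.601, 0.799, 0.001, 0.001]
force: [-0.2, 0.2, -0.5]
gripper_width: -0.0
grasp_force: 0.0
```

```bash
python3 -c "
from h import *
s=rep((*trk(-80,-65),.014,105.7)); print(loc(s['eef_pos']))"
```

```text
t 3.0 pos [0.5847 0.3869 0.0822] yaw 106.13 w -0.0 gf 0.0 F [-0.2  0.2 -0.5] j7 -0.12
 turn total 0.0024 x,y,z total [-0.0115  0.0024  0.1363] mm [  2.7  -5.2 -68.2]
[-78.8 -70.7]
```

step_arm --plan '[{"x":-0.004,"y":0.001,"z":0.024,"turn":0,"hand":1},{"x":-0.004,"y":0.001,"z":0.024,"turn":0,"hand":1},{"x":0,"y":0,"z":0,"turn":0,"hand":1},{"x":0,"y":0,"z":0,"turn":0,"hand":1},{"x":0,"y":0,"z":0,"turn":0,"hand":1}]'

```text
clock: 3.42
eef_pos: [0.5855, 0.3838, 0.0555]
ee_rot: [0.6, 0.8, -0.0, -0.0]
force: [1.0, -0.4, 0.1]
gripper_width: 0.0006
grasp_force: 0.0
```

```bash
python3 -c "
from h import *
s=rep((*trk(-80,-65),.014,105.7)); print(loc(s['eef_pos']))"
```

```text
t 3.42 pos [0.5855 0.3838 0.0555] yaw 106.19 w 0.0006 gf 0.0 F [ 1.  -0.4  0.1] j7 -0.11
 turn total 0.0027 x,y,z total [-0.005   0.0026  0.0829] mm [  1.9  -2.1 -41.5]
[-78.7 -67.5]
```

step_arm --plan '[{"x":-0.005,"y":0.002,"z":0,"turn":0.0025,"hand":1},{"x":0,"y":0,"z":0.02,"turn":0,"hand":1},{"x":0,"y":0,"z":0.02,"turn":0,"hand":1},{"x":0,"y":0,"z":0.02,"turn":0,"hand":1},{"x":0,"y":0,"z":0.02,"turn":0,"hand":1},{"x":0,"y":0,"z":0,"turn":0,"hand":1},{"x":0,"y":0,"z":0,"turn":0,"hand":1},{"x":0,"y":0,"z":0,"turn":0,"hand":1}]'

```text
clock: 4.08
eef_pos: [0.5872, 0.3821, 0.0155]
ee_rot: [0.603, 0.797, -0.0, 0.0]
force: [-0.5, 0.8, 0.4]
gripper_width: -0.0002
grasp_force: 0.0
```

```bash
python3 -c "
from h import *
s=rep((*trk(0,-65),.014,105.7)); print(loc(s['eef_pos']))"
```

```text
t 4.08 pos [0.5872 0.3821 0.0155] yaw 105.77 w -0.0002 gf 0.0 F [-0.5  0.8  0.4] j7 -0.1
 turn total 0.0004 x,y,z total [-0.0008 -0.1598  0.0031] mm [-76.8 -22.   -1.5]
[-79.9 -65.4]
```

Fingers are in the channel with no contact. I'll push along the straight: 80 mm in 14 rows.

step_arm --plan '[{"x":0,"y":-0.0115,"z":0,"turn":0,"hand":1},{"x":0,"y":-0.0115,"z":0,"turn":0,"hand":1},{"x":0,"y":-0.0115,"z":0,"turn":0,"hand":1},{"x":0,"y":-0.0115,"z":0,"turn":0,"hand":1},{"x":0,"y":-0.0115,"z":0,"turn":0,"hand":1},{"x":0,"y":-0.0115,"z":0,"turn":0,"hand":1},{"x":0,"y":-0.0115,"z":0,"turn":0,"hand":1}]'

```text
clock: 4.67
eef_pos: [0.5478, 0.371, 0.016]
ee_rot: [0.603, 0.797, 0.0, -0.0]
force: [-0.3, -0.6, 0.4]
gripper_width: -0.0
grasp_force: 0.1
```

step_arm --plan '[{"x":0,"y":-0.0115,"z":0,"turn":0,"hand":1},{"x":0,"y":-0.0115,"z":0,"turn":0,"hand":1},{"x":0,"y":-0.0115,"z":0,"turn":0,"hand":1},{"x":0,"y":-0.0115,"z":0,"turn":0,"hand":1},{"x":0,"y":-0.0115,"z":0,"turn":0,"hand":1},{"x":0,"y":-0.0115,"z":0,"turn":0,"hand":1},{"x":0,"y":-0.0108,"z":0,"turn":0,"hand":1},{"x":0,"y":0,"z":0,"turn":0,"hand":1}]'

```text
clock: 5.33
eef_pos: [0.5082, 0.3598, 0.0156]
ee_rot: [0.603, 0.798, -0.001, -0.001]
force: [0.1, -0.0, -0.6]
gripper_width: 0.0002
grasp_force: 0.0
```

```bash
python3 -c "
from h import *
s=rep((*trk(0,-65),.014,105.7)); print(loc(s['eef_pos'])); c,p,d=grab('top','t1'); cv2.imwrite('pics/t1c.png',cv2.resize(p[140:260,95:235,::-1],None,fx=4,fy=4))"
```

```text
t 5.33 pos [0.5082 0.3598 0.0156] yaw 105.79 w 0.0002 gf 0.0 F [ 0.1 -0.  -0.6] j7 -0.11
 turn total 0.0005 x,y,z total [-0.0006  0.0044  0.0033] mm [ 2.2  0.3 -1.6]
[  2.2 -65.3]
```

View pics/t1c.png

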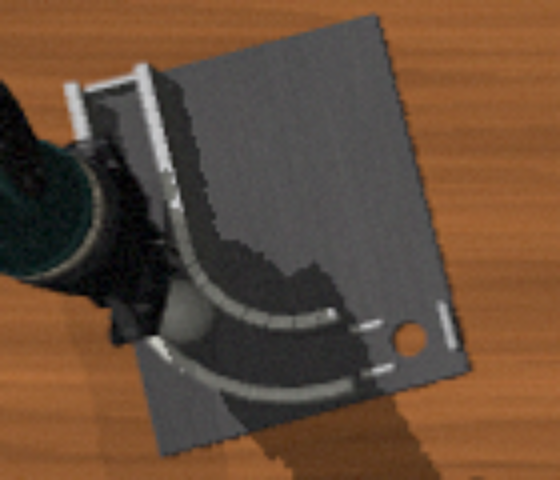

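The ball is ahead of the fingers in the bend, at crop (190,310). Next is the arc, 24 rows of 3.75° each.

step_arm --plan '[{"x":-0.0004,"y":-0.0115,"z":0,"turn":-0.0208,"hand":1},{"x":-0.0004,"y":-0.0118,"z":0,"turn":-0.0208,"hand":1},{"x":-0.0004,"y":-0.0118,"z":0,"turn":-0.0208,"hand":1},{"x":-0.0004,"y":-0.0118,"z":0,"turn":-0.0208,"hand":1},{"x":-0.0004,"y":-0.0118,"z":0,"turn":-0.0208,"hand":1},{"x":-0.0004,"y":-0.0118,"z":0,"turn":-0.0208,"hand":1},{"x":-0.0004,"y":-0.0118,"z":0,"turn":-0.0208,"hand":1},{"x":-0.0004,"y":-0.0118,"z":0,"turn":-0.0208,"hand":1}]'

```text
clock: 6.05
eef_pos: [0.4706, 0.3366, 0.0159]
ee_rot: [0.375, 0.927, 0.0, 0.0]
force: [0.1, 0.6, -0.7]
gripper_width: 0.0002
grasp_force: 0.1
```

```bash
python3 -c "
from h import *
a=np.radians(30);s=rep((*trk(90*np.sin(a),25-90*np.cos(a)),.015,135.7)); print(loc(s['eef_pos']))"
```

```text
t 6.05 pos [0.4706 0.3366 0.0159] yaw 135.89 w 0.0002 gf 0.1 F [ 0.1  0.6 -0.7] j7 0.22
 turn total 0.0011 x,y,z total [-0.0001 -0.0008  0.0019] mm [-0.2 -0.3 -0.9]
[ 44.7 -53.2]
```

Tracking is spot on. I'll do the remaining 60° of the arc.

step_arm --plan '[{"x":-0.0004,"y":-0.0118,"z":0,"turn":-0.0208,"hand":1},{"x":-0.0004,"y":-0.0118,"z":0,"turn":-0.0208,"hand":1},{"x":-0.0004,"y":-0.0118,"z":0,"turn":-0.0208,"hand":1},{"x":-0.0004,"y":-0.0118,"z":0,"turn":-0.0208,"hand":1},{"x":-0.0004,"y":-0.0118,"z":0,"turn":-0.0208,"hand":1},{"x":-0.0004,"y":-0.0118,"z":0,"turn":-0.0208,"hand":1},{"x":-0.0004,"y":-0.0118,"z":0,"turn":-0.0208,"hand":1},{"x":-0.0004,"y":-0.0118,"z":0,"turn":-0.0208,"hand":1}]'

```text
clock: 6.72
eef_pos: [0.4479, 0.2959, 0.0159]
ee_rot: [0.123, 0.992, 0.0, 0.0]
force: [-0.0, 0.6, -0.8]
gripper_width: -0.0001
grasp_force: 0.1
```

step_arm --plan '[{"x":-0.0004,"y":-0.0118,"z":0,"turn":-0.0208,"hand":1},{"x":-0.0004,"y":-0.0118,"z":0,"turn":-0.0208,"hand":1},{"x":-0.0004,"y":-0.0118,"z":0,"turn":-0.0208,"hand":1},{"x":-0.0004,"y":-0.0118,"z":0,"turn":-0.0208,"hand":1},{"x":-0.0004,"y":-0.0118,"z":0,"turn":-0.0208,"hand":1},{"x":-0.0004,"y":-0.0118,"z":0,"turn":-0.0208,"hand":1},{"x":-0.0004,"y":-0.0118,"z":0,"turn":-0.0208,"hand":1},{"x":-0.0004,"y":-0.0118,"z":0,"turn":-0.0208,"hand":1}]'

```text
clock: 7.38
eef_pos: [0.4485, 0.2488, 0.0159]
ee_rot: [-0.137, 0.991, 0.0, 0.0]
force: [0.2, 0.3, -0.3]
gripper_width: -0.0001
grasp_force: 0.0
```

```bash
python3 -c "
from h import *
s=rep((*trk(90,34),.015,195.7)); print(loc(s['eef_pos']));c,p,d=grab('top','t2'); cv2.imwrite('pics/t2c.png',cv2.resize(p[140:260,95:235,::-1],None,fx=4,fy=4))"
```

```text
t 7.38 pos [0.4485 0.2488 0.0159] yaw -164.21 w -0.0001 gf 0.0 F [ 0.2  0.3 -0.3] j7 0.9
 turn total 0.0005 x,y,z total [ 0.0006 -0.0173  0.0017] mm [ 2.  -8.4 -0.9]
[89.7 25.4]
```

View pics/t2c.png

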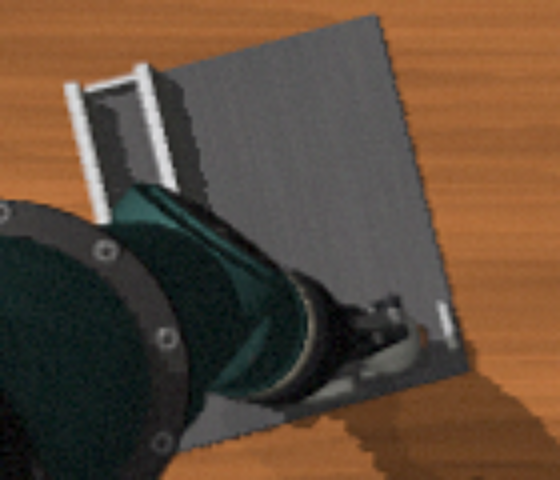

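The ball at crop (400,350) is just short of the seat (hole edge visible at 425,335). I'll push the last 9 mm slowly and look with the wrist camera.

step_arm --plan '[{"x":0,"y":-0.006,"z":0,"turn":0,"hand":1},{"x":0,"y":-0.006,"z":0,"turn":0,"hand":1},{"x":0,"y":-0.006,"z":0,"turn":0,"hand":1},{"x":0,"y":0,"z":0,"turn":0,"hand":1},{"x":0,"y":0,"z":0,"turn":0,"hand":1},{"x":0,"y":0,"z":0,"turn":0,"hand":1}]'

```text
clock: 7.93
eef_pos: [0.4503, 0.2406, 0.0158]
ee_rot: [-0.136, 0.991, 0.0, 0.0]
force: [0.4, 0.2, 0.0]
gripper_width: -0.0001
grasp_force: 0.0
```

```bash
python3 -c "
from h import *
s=rep((*trk(90,25),.10,195.7)); print(loc(s['eef_pos']))
ct,p,d=grab('top','t3'); c,p2,d2=grab('wrist','w3')
cv2.imwrite('pics/t3c.png',np.hstack([cv2.resize(p[180:250,150:230,::-1],(400,350)),cv2.resize(p2[:,:,::-1],(400,350))]))
for cc,dd in((ct,d),(c,d2)):
    u=proj(cc,[(*trk(90,68),.043)])[0]; print(u, bydepth(cc,[u],dd), [ (loc(q),q[2].round(3)) for q in bydepth(cc,u+np.array([[0,0],[8,0],[-8,0],[0,8],[0,-8]]),dd)])"
```

```text
t 7.93 pos [0.4503 0.2406 0.0158] yaw -164.38 w -0.0001 gf 0.0 F [0.4 0.2 0. ] j7 0.91
 turn total -0.0004 x,y,z total [-0.0003  0.0175 -0.1683] mm [-2.2  8.5 84.2]
[90.2 33.8]
[194.29152543 223.05550692] [[0.45460711 0.19392299 0.10547166]] [(array([98.7, 79.9]), np.float64(0.105)), (array([93.3, 84.4]), np.float64(0.029)), (array([98.3, 68.7]), np.float64(0.137)), (array([107.4,  60.8]), np.float64(0.03)), (array([81.5, 85.1]), np.float64(0.11))]
[185.11318782 300.71461805] [[0.44471974 0.21030412 0.06567358]] [(array([103.8,  61.4]), np.float64(0.066)), (array([103.5,  59.1]), np.float64(0.065)), (array([90.1, 70.9]), np.float64(0.043)), (array([103.4,  60.5]), np.float64(0.07)), (array([93.2, 67.8]), np.float64(0.043))]
```

View pics/t3c.png

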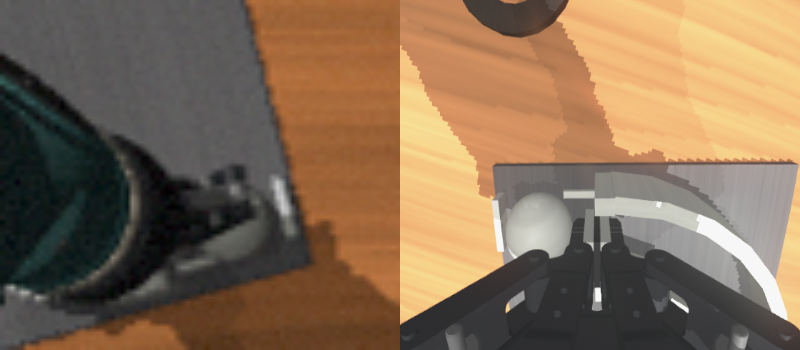

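Ball top z≈0.043 at track (90,68–71): it has dropped into the seat. I'll back off, rise, and turn 90° for the grip.

step_arm --plan '[{"x":0,"y":0.0175,"z":0,"turn":0,"hand":1},{"x":0,"y":0,"z":0,"turn":0,"hand":1},{"x":0,"y":0,"z":-0.06,"turn":0,"hand":1},{"x":0,"y":0,"z":-0.06,"turn":0,"hand":1},{"x":0,"y":0,"z":-0.08,"turn":0,"hand":1},{"x":0,"y":0,"z":-0.08,"turn":0,"hand":1},{"x":0,"y":0,"z":-0.02,"turn":0.0385,"hand":-1},{"x":0,"y":0,"z":0,"turn":0.0385,"hand":-1}]'

```text
clock: 8.7
eef_pos: [0.45, 0.2507, 0.1697]
ee_rot: [-0.013, 1.0, 0.002, 0.003]
force: [0.5, 0.5, -0.0]
gripper_width: 0.0234
grasp_force: 0.0
```

step_arm --plan '[{"x":0,"y":0,"z":0,"turn":0.0385,"hand":-1},{"x":0,"y":0,"z":0,"turn":0.0385,"hand":-1},{"x":0,"y":0,"z":0,"turn":0.0385,"hand":-1},{"x":0,"y":0,"z":0,"turn":0.0385,"hand":-1},{"x":0,"y":0,"z":0,"turn":0.0385,"hand":-1},{"x":0,"y":0,"z":0,"turn":0.0385,"hand":-1},{"x":0,"y":0,"z":0,"turn":0.0385,"hand":-1},{"x":0,"y":0,"z":0,"turn":0.0385,"hand":-1}]'

```text
clock: 9.37
eef_pos: [0.4475, 0.2493, 0.1658]
ee_rot: [0.454, 0.891, 0.0, -0.0]
force: [-0.5, 0.0, -0.6]
gripper_width: 0.0853
grasp_force: 0.0
```

step_arm --plan '[{"x":0,"y":0,"z":0,"turn":0.0385,"hand":-1},{"x":0,"y":0,"z":0,"turn":0.0385,"hand":-1},{"x":0,"y":0,"z":0,"turn":0.0385,"hand":-1},{"x":0,"y":0,"z":0,"turn":0,"hand":-1},{"x":0,"y":0,"z":0,"turn":0,"hand":-1},{"x":0,"y":0,"z":0,"turn":0,"hand":-1}]'

```text
clock: 9.87
eef_pos: [0.4477, 0.249, 0.1658]
ee_rot: [0.604, 0.797, -0.0, -0.0]
force: [0.0, 0.5, -0.1]
gripper_width: 0.0855
grasp_force: 0.0
```

```bash
python3 -c "
from h import *
s=rep((*trk(90,68),.03,105.7)); print(loc(s['eef_pos']))
c,p,d=grab('wrist','w4')
print(proj(c,[(*trk(90,68),.023)]))"
```

```text
t 9.87 pos [0.4477 0.249  0.1658] yaw 105.72 w 0.0855 gf 0.0 F [ 0.   0.5 -0.1] j7 -0.22
 turn total 0.0001 x,y,z total [-0.0861  0.0009  0.2715] mm [  12.1  -41.3 -135.8]
[90.4 24.9]
[[275.35325364 239.36770296]]
```

View pics/w4.png

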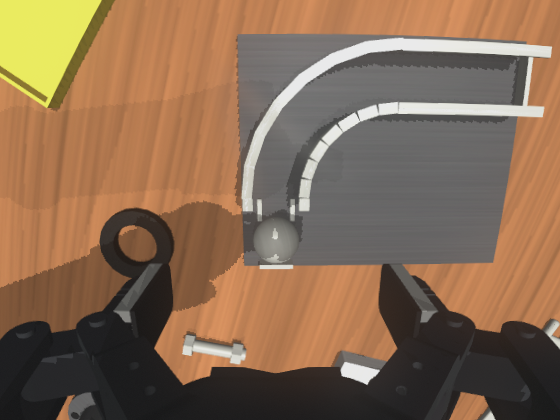

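The ball sits in the seat at (276,241), within 2 px of prediction. I'll go over it and descend to TCP z≈0.010.

step_arm --plan '[{"x":-0.043,"y":0.0005,"z":0,"turn":0,"hand":-1},{"x":-0.043,"y":0.0005,"z":0,"turn":0,"hand":-1},{"x":0,"y":0,"z":0.07,"turn":0,"hand":-1},{"x":0,"y":0,"z":0.07,"turn":0,"hand":-1},{"x":0,"y":0,"z":0.06,"turn":0,"hand":-1},{"x":0,"y":0,"z":0,"turn":0,"hand":-1},{"x":0,"y":0,"z":0,"turn":0,"hand":-1},{"x":0,"y":0,"z":0,"turn":0,"hand":-1}]'

```text
clock: 10.58
eef_pos: [0.4607, 0.2077, 0.0668]
ee_rot: [0.605, 0.796, 0.001, 0.0]
force: [0.8, -0.2, 0.1]
gripper_width: 0.0852
grasp_force: 0.0
```

```bash
python3 -c "
from h import *
s=rep((*trk(90,68),.01,105.7)); print(loc(s['eef_pos']))"
```

```text
t 10.58 pos [0.4607 0.2077 0.0668] yaw 105.55 w 0.0852 gf 0.0 F [ 0.8 -0.2  0.1] j7 -0.11
 turn total -0.0008 x,y,z total [ 0.0005 -0.0018  0.1136] mm [ -0.9   0.  -56.8]
[89.1 68.3]
```

step_arm --plan '[{"x":0,"y":-0.001,"z":0.04,"turn":0,"hand":-1},{"x":0,"y":0,"z":0.04,"turn":0,"hand":-1},{"x":0,"y":0,"z":0.033,"turn":0,"hand":-1},{"x":0,"y":0,"z":0,"turn":0,"hand":-1},{"x":0,"y":0,"z":0,"turn":0,"hand":-1},{"x":0,"y":0,"z":0,"turn":0,"hand":-1}]'

```text
clock: 11.08
eef_pos: [0.4607, 0.2079, 0.0111]
ee_rot: [0.605, 0.796, 0.001, 0.001]
force: [-0.5, 0.6, -0.4]
gripper_width: 0.0853
grasp_force: 0.0
```

step_arm --plan '[{"x":0,"y":0,"z":0,"turn":0,"hand":1},{"x":0,"y":0,"z":0,"turn":0,"hand":1},{"x":0,"y":0,"z":0,"turn":0,"hand":1},{"x":0,"y":0,"z":0,"turn":0,"hand":1},{"x":0,"y":0,"z":0,"turn":0,"hand":1}]' --grip_force 70

```text
clock: 11.5
eef_pos: [0.4599, 0.2075, 0.0101]
ee_rot: [0.605, 0.796, 0.0, 0.0]
force: [-1.3, 0.3, 7.6]
gripper_width: 0.037
grasp_force: 69.0
```

step_arm --plan '[{"x":0,"y":0,"z":0,"turn":0,"hand":1},{"x":0,"y":0,"z":-0.02,"turn":0,"hand":1},{"x":0,"y":0,"z":-0.03,"turn":0,"hand":1},{"x":0,"y":0,"z":-0.04,"turn":0,"hand":1},{"x":0,"y":0,"z":-0.04,"turn":0,"hand":1},{"x":0,"y":0,"z":0,"turn":0,"hand":1},{"x":0,"y":0,"z":0,"turn":0,"hand":1}]'

```text
clock: 12.08
eef_pos: [0.4599, 0.2075, 0.0753]
ee_rot: [0.605, 0.796, 0.001, 0.0]
force: [0.1, -0.2, -2.7]
gripper_width: 0.0365
grasp_force: 70.5
```

It holds the weight (−2.7 N), but the width of 37 mm is under 40 mm, so I'll check how the ball sits in the grip.

```bash
python3 -c "
from h import *
s=rep()
c,p,d=grab('wrist','w5'); 
u=proj(c,[np.array(s['eef_pos'])+[0,0,.019]])[0]; print(u)
cv2.imwrite('pics/w5c.png',cv2.resize(p[180:400,160:400,::-1],None,fx=2.5,fy=2.5))
c,p,d=grab('scene','s5'); u=proj(c,[s['eef_pos']])[0].astype(int); print(u)
cv2.imwrite('pics/s5c.png',cv2.resize(p[u[1]-50:u[1]+40,u[0]-60:u[0]+60,::-1],None,fx=5,fy=5,interpolation=cv2.INTER_CUBIC))"

```

```text
t 12.08 pos [0.4599 0.2075 0.0753] yaw 105.54 w 0.0365 gf 70.5 F [ 0.1 -0.2 -2.7] j7 -0.11
[273.89948692 289.23257843]
[370 206]
```

View pics/s5c.png

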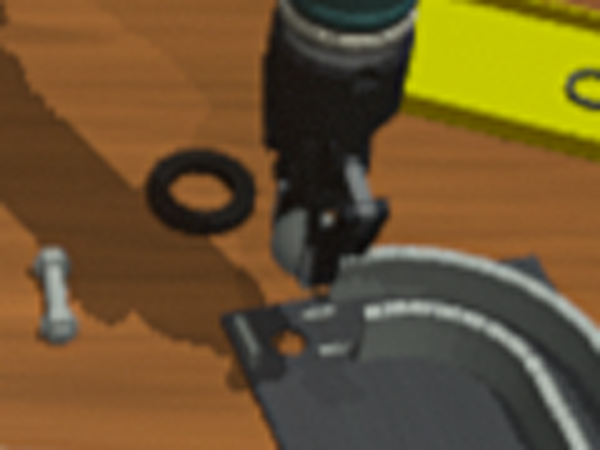

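The ball sits well inside the fingers, with its bottom about level with the tips; the pads simply give a little. I'll carry it up and over the tray to measure there.

step_arm --plan '[{"x":0,"y":0,"z":-0.05,"turn":0,"hand":1},{"x":0,"y":0,"z":-0.08,"turn":0,"hand":1},{"x":0,"y":0,"z":-0.08,"turn":0,"hand":1},{"x":0,"y":0,"z":-0.08,"turn":0.02,"hand":1},{"x":0,"y":0,"z":-0.03,"turn":0.033,"hand":1},{"x":0,"y":0,"z":0,"turn":0.033,"hand":1}]'

```text
clock: 12.68
eef_pos: [0.4616, 0.2082, 0.2375]
ee_rot: [0.709, 0.706, 0.003, 0.001]
force: [0.1, -0.7, -3.6]
gripper_width: 0.0368
grasp_force: 71.0
```

step_arm --plan '[{"x":-0.03,"y":0.025,"z":0,"turn":0,"hand":1},{"x":-0.045,"y":0.036,"z":0,"turn":0,"hand":1},{"x":-0.05,"y":0.041,"z":0,"turn":0,"hand":1},{"x":-0.05,"y":0.041,"z":0,"turn":0,"hand":1},{"x":-0.05,"y":0.041,"z":0,"turn":0,"hand":1},{"x":-0.05,"y":0.041,"z":0,"turn":0,"hand":1},{"x":-0.045,"y":0.036,"z":0,"turn":0,"hand":1},{"x":-0.03,"y":0.025,"z":0,"turn":0,"hand":1}]'

```text
clock: 13.35
eef_pos: [0.6033, 0.0287, 0.2325]
ee_rot: [0.708, 0.706, -0.002, 0.0]
force: [0.5, 0.1, -2.7]
gripper_width: 0.0366
grasp_force: 71.0
```

step_arm --plan '[{"x":0,"y":0,"z":0,"turn":0,"hand":1},{"x":0,"y":0,"z":0,"turn":0,"hand":1},{"x":0,"y":0,"z":0,"turn":0,"hand":1}]'

```text
clock: 13.6
eef_pos: [0.6011, 0.0331, 0.2326]
ee_rot: [0.707, 0.708, -0.001, -0.001]
force: [0.3, 0.7, -2.2]
gripper_width: 0.0367
grasp_force: 71.0
```

```bash
python3 -c "
from h import *
s=rep(); grab('wrist','w6')"
```

```text
t 13.6 pos [0.6011 0.0331 0.2326] yaw 90.08 w 0.0367 gf 71.0 F [ 0.3  0.7 -2.2] j7 0.02
```

View pics/w6.png

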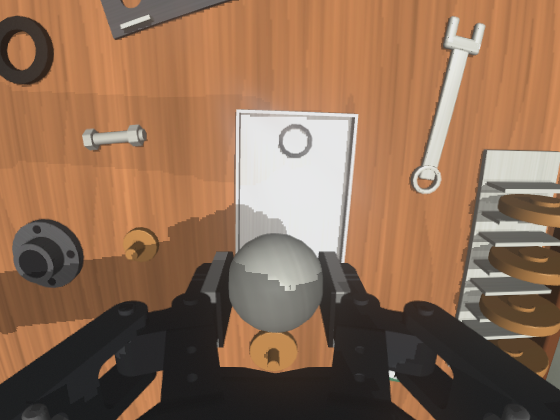

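w6 shows the ring at (295,141), the tray rim corners (237,111) and (357,116), the short bolt ends (92,140) and (137,134), and the small disc (140,243). The ball is held centrally. I'll measure all of these with the two views.

```bash
cat >> h.py <<'E'
def blob(p,box,f):
    u0,v0,u1,v1=box; s=p[v0:v1,u0:u1]; m=f(cv2.cvtColor(s,cv2.COLOR_RGB2HSV).astype(int)).astype(np.uint8)
    n,l,st,ce=cv2.connectedComponentsWithStats(m); i=1+np.argmax(st[1:,4]); m=(l==i).astype(np.uint8)
    ct=max(cv2.findContours(m,0,1)[0],key=cv2.contourArea)
    return ce[i]+[u0,v0],st[i,4],ct.reshape(-1,2)+[u0,v0],cv2.minAreaRect(ct)
E
python3 - <<'E'
from h import *
c,p,d=load('w6'); ct,pt,dt=load('top0')
for nm,cc,pp,box in(('w',c,p,(272,119,318,163)),('t',ct,pt,(243,151,266,174))):
    ce,a,con,mr=blob(pp,box,lambda h:(h[...,2]<150)); 
    (u,v),r=cv2.minEnclosingCircle(con.astype(np.float32)); print(nm,'ring',ce,(u,v),r,a,onplane(cc,[(u,v)],.008),'floor z',)
print(bydepth(c,[(320,180),(237,180),(295,141)],d))
# tray rim, aluminium mask in top
ce,a,con,mr=blob(pt,(235,132,318,195),lambda h:(h[...,1]<60)&(h[...,2]>80)); print(mr)
w=onplane(ct,cv2.boxPoints(mr),.018); print(w.round(4), np.linalg.norm(np.diff(w,axis=0),axis=1),w.mean(0))
w=onplane(c,[(237,111),(357,116)],.018); print(w.round(4),np.linalg.norm(w[1]-w[0]))
# bolt short
for nm,cc,pp,box in(('w',c,p,(70,115,160,160)),('t',ct,pt,(240,217,263,252))):
    ce,a,con,mr=blob(pp,box,lambda h:(h[...,1]<70)&(h[...,2]>70)); print(nm,'boltS',ce,mr)
    b=cv2.boxPoints(mr); q=onplane(cc,b,.0095); e=[np.linalg.norm(q[1]-q[0]),np.linalg.norm(q[2]-q[1])]; k=np.argmax(e); dd=q[k+1]-q[k]; print(onplane(cc,[ce],.0095),q.mean(0),e,'ang',np.degrees(np.arctan2(dd[1],dd[0])))
# small disc stem + disc
for nm,cc,pp,box in(('w',c,p,(118,220,165,268)),('t',ct,pt,(285,217,315,245))):
    ce,a,con,mr=blob(pp,box,lambda h:(h[...,0]>=9)&(h[...,0]<=22)&(h[...,1]>110)); print(nm,'disc',ce,a,mr)
E
```

```text
w ring [294.81168831 141.87337662] (294.57574462890625, 140.867431640625) 16.76905632019043 308 [[0.62038931 0.06609036 0.008     ]] floor z
t ring [253.52325581 162.11627907] (254.0, 162.0) 7.280210018157959 86 [[0.62005985 0.06715031 0.008     ]] floor z
[[0.60242121 0.10347105 0.37571366]
 [0.56139161 0.02718603 0.01887349]
 [0.62108758 0.06542636 0.00279981]]
((40.06549072265625, 30.145530700683594), (67.7599105834961, 47.0628547668457), 2.337306022644043)
[[0.9014 0.7117 0.018 ]
 [1.0285 0.7143 0.018 ]
 [1.0241 0.5398 0.018 ]
 [0.8967 0.5389 0.018 ]] [0.12710397 0.17455489 0.12744628] [0.96265761 0.6261608  0.018     ]
[[0.563  0.0962 0.018 ]
 [0.6811 0.092  0.018 ]] 0.11819781773910525
w boltS [113.74285714 137.00634921] ((43.766395568847656, 21.930328369140625), (20.823219299316406, 63.10341262817383), 84.80557250976562)
[[0.43236867 0.07098759 0.0095    ]] [0.36870782 0.18725977 0.0095    ] [np.float64(0.06922837668881751), np.float64(0.019600239627569394)] ang 0.2536162793591123
t boltS [250.35135135 235.06081081] ((10.47506332397461, 18.00124740600586), (24.219743728637695, 8.13983154296875), 87.1375961303711)
[[0.4331872  0.07349149 0.0095    ]] [0.99904571 0.70969252 0.0095    ] [np.float64(0.020924402658902275), np.float64(0.06640347664267379)] ang -174.09597447106006
w disc [141.  243.5] 2256 ((23.0, 23.499996185302734), (46.99999237060547, 45.99999237060547), 90.0)
t disc [299.5 230.5] 840 ((14.5, 13.5), (27.0, 29.0), 90.0)
```

```bash
python3 -c "
from h import *
c,p,d=load('w6'); s=rep((.6203,.0665,.06,88))
e=np.array(s['eef_pos']); print(proj(c,[e+[0,0,.013],e+[0,-.005,.013]]))
for r in (15,17): print()
g=cv2.cvtColor(p,cv2.COLOR_RGB2GRAY)
k=cv2.HoughCircles(cv2.GaussianBlur(g,(5,5),1),cv2.HOUGH_GRADIENT,1,100,param1=100,param2=20,minRadius=40,maxRadius=55); print(k)
"
```

```text
t 13.65 pos [0.6011 0.0337 0.2329] yaw 90.14 w 0.0366 gf 71.0 F [-0.3  0.8 -2.8] j7 0.02
 turn total 0.0119 x,y,z total [0.0668 0.0361 0.3459] mm [  19.2   32.8 -172.9]
[[273.35632844 281.21025217]
 [273.35144098 292.05185684]]


[[[275.5 283.5  48.9]
  [ 35.5 264.5  43.1]]]
```

step_arm --plan '[{"x":0,"y":0,"z":0,"turn":0.0119,"hand":1},{"x":0.0334,"y":0.018,"z":0,"turn":0,"hand":1},{"x":0.0334,"y":0.018,"z":0.03,"turn":0,"hand":1},{"x":0,"y":0,"z":0.07,"turn":0,"hand":1},{"x":0,"y":0,"z":0.08,"turn":0,"hand":1},{"x":0,"y":0,"z":0.08,"turn":0,"hand":1},{"x":0,"y":0,"z":0.07,"turn":0,"hand":1},{"x":0,"y":0,"z":0.015,"turn":0,"hand":1}]'

```text
clock: 14.32
eef_pos: [0.6167, 0.0674, 0.056]
ee_rot: [0.719, 0.695, -0.004, -0.004]
force: [-1.3, 0.8, -2.5]
gripper_width: 0.0371
grasp_force: 70.9
```

step_arm --plan '[{"x":0,"y":0,"z":0,"turn":0,"hand":1},{"x":0,"y":0,"z":0,"turn":0,"hand":1},{"x":0,"y":0,"z":0,"turn":0,"hand":1},{"x":0,"y":0,"z":0,"turn":0,"hand":1}]'

```text
clock: 14.65
eef_pos: [0.624, 0.0655, 0.0645]
ee_rot: [0.72, 0.694, 0.002, 0.001]
force: [0.0, 0.8, -2.6]
gripper_width: 0.0371
grasp_force: 70.9
```

```bash
python3 -c "
from h import *
rep((.6203,.0665,.011,88))"
```

```text
t 14.65 pos [0.624  0.0655 0.0645] yaw 87.92 w 0.0371 gf 70.9 F [ 0.   0.8 -2.6] j7 0.01
 turn total -0.0005 x,y,z total [ 0.0017 -0.0074  0.107 ] mm [ -3.7   1.  -53.5]
```

step_arm --plan '[{"x":0.001,"y":-0.004,"z":0.03,"turn":0,"hand":1},{"x":0,"y":0,"z":0.03,"turn":0,"hand":1},{"x":0,"y":0,"z":0,"turn":0,"hand":1},{"x":0,"y":0,"z":0,"turn":0,"hand":1},{"x":0,"y":0,"z":0,"turn":0,"hand":1},{"x":0,"y":0,"z":0,"turn":0,"hand":1}]'

```text
clock: 15.15
eef_pos: [0.6211, 0.0657, 0.0333]
ee_rot: [0.72, 0.694, 0.001, 0.001]
force: [0.0, -0.3, -1.9]
gripper_width: 0.0365
grasp_force: 70.9
```

```bash
python3 -c "
from h import *
rep((.6203,.0665,.011,88))"
```

```text
t 15.15 pos [0.6211 0.0657 0.0333] yaw 87.9 w 0.0365 gf 70.9 F [ 0.  -0.3 -1.9] j7 0.02
 turn total -0.0006 x,y,z total [ 0.0015 -0.0016  0.0446] mm [ -0.8   0.8 -22.3]
```

step_arm --plan '[{"x":0.001,"y":-0.001,"z":0.014,"turn":0,"hand":1},{"x":0,"y":0,"z":0.014,"turn":0,"hand":1},{"x":0,"y":0,"z":0.012,"turn":0,"hand":1},{"x":0,"y":0,"z":0,"turn":0,"hand":1},{"x":0,"y":0,"z":0,"turn":0,"hand":1},{"x":0,"y":0,"z":0,"turn":0,"hand":1}]'

```text
clock: 15.65
eef_pos: [0.6197, 0.0662, 0.0116]
ee_rot: [0.72, 0.694, 0.0, 0.0]
force: [0.8, -0.2, -2.6]
gripper_width: 0.0369
grasp_force: 71.1
```

step_arm --plan '[{"x":0,"y":0,"z":0.004,"turn":0,"hand":1},{"x":0,"y":0,"z":0,"turn":0,"hand":1},{"x":0,"y":0,"z":0,"turn":0,"hand":1}]'

```text
clock: 15.9
eef_pos: [0.6202, 0.0662, 0.0109]
ee_rot: [0.72, 0.694, 0.001, 0.0]
force: [0.3, -0.3, 4.8]
gripper_width: 0.0368
grasp_force: 71.9
```

step_arm --plan '[{"x":0,"y":0,"z":0,"turn":0,"hand":0},{"x":0,"y":0,"z":0,"turn":0,"hand":-0.2},{"x":0,"y":0,"z":0,"turn":0,"hand":-0.35},{"x":0,"y":0,"z":0,"turn":0,"hand":-0.35},{"x":0,"y":0,"z":0,"turn":0,"hand":-0.35}]'

```text
clock: 16.32
eef_pos: [0.6191, 0.0662, 0.0096]
ee_rot: [0.72, 0.694, -0.0, -0.0]
force: [0.2, 0.0, -0.4]
gripper_width: 0.0575
grasp_force: 0.0
```

step_arm --plan '[{"x":0,"y":0,"z":-0.03,"turn":0,"hand":-0.35},{"x":0,"y":0,"z":-0.05,"turn":0,"hand":-0.35},{"x":0,"y":0,"z":-0.08,"turn":0,"hand":-0.35},{"x":0,"y":0,"z":-0.08,"turn":0,"hand":-1},{"x":0,"y":0,"z":-0.08,"turn":0,"hand":-1},{"x":0,"y":0,"z":-0.08,"turn":0,"hand":-1},{"x":0,"y":0,"z":0,"turn":0,"hand":-1}]'

```text
clock: 16.9
eef_pos: [0.6248, 0.0662, 0.2182]
ee_rot: [0.72, 0.694, 0.006, 0.004]
force: [0.3, -0.4, 0.5]
gripper_width: 0.0854
grasp_force: 0.0
```

step_arm --plan '[{"x":-0.02,"y":-0.05,"z":0,"turn":0,"hand":-1},{"x":-0.02,"y":-0.06,"z":0,"turn":0,"hand":-1},{"x":-0.02,"y":-0.06,"z":0,"turn":0,"hand":-1},{"x":-0.02,"y":-0.06,"z":0,"turn":0,"hand":-1},{"x":-0.02,"y":-0.05,"z":0,"turn":0,"hand":-1},{"x":0,"y":-0.02,"z":0,"turn":0,"hand":-1},{"x":0,"y":0,"z":0,"turn":0,"hand":-1},{"x":0,"y":0,"z":0,"turn":0,"hand":-1}]'

```text
clock: 17.57
eef_pos: [0.4686, 0.0222, 0.2101]
ee_rot: [0.72, 0.694, 0.001, 0.0]
force: [1.7, 0.8, -0.1]
gripper_width: 0.0857
grasp_force: 0.0
```

```bash
python3 -c "
from h import *
s=rep(); c,p,d=grab('wrist','w7')
print(proj(c,[(.6203,.0665,.023)]))"
```

```text
t 17.57 pos [0.4686 0.0222 0.2101] yaw 87.93 w 0.0857 gf 0.0 F [ 1.7  0.8 -0.1] j7 -0.02
[[435.56795305 128.18677454]]
```

View pics/w7.png

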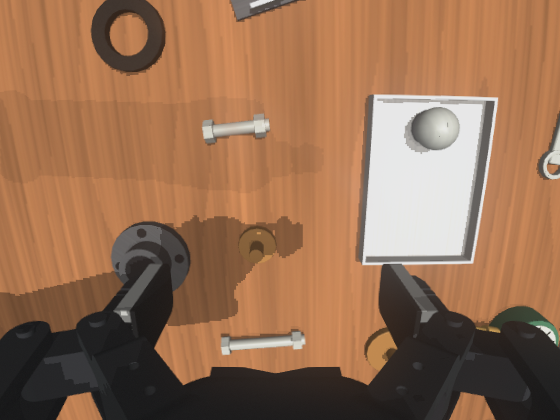

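The ball rests in the ring at (436,129), as predicted (435.6,128.2). In the same view are the small disc (257,242), short bolt (236,128), long bolt (263,342) and big disc (388,352). I'll measure them by height masks in two views.

```bash
cat >> h.py <<'E'
def cloud(c,d,box):
    u0,v0,u1,v1=box; g=np.mgrid[v0:v1,u0:u1]; uv=np.c_[g[1].ravel(),g[0].ravel()].astype(float)
    k=d[v0:v1,u0:u1].ravel()>0; return bydepth(c,uv[k],d)
def mid(P): return (P.max(0)+P.min(0))/2
def around(c,d,xy,z,r):
    u=proj(c,[(*xy,z)])[0]; h=int(r*K(c)[0][0,0]/d[int(u[1]),int(u[0])]*1.4)+3
    P=cloud(c,d,(max(0,int(u[0]-h)),max(0,int(u[1]-h)),min(560,int(u[0]+h)),min(420,int(u[1]+h))))
    return P[np.hypot(*(P[:,:2]-xy).T)<r]
def disc(c,d,xy,r):
    P=around(c,d,xy,.02,r+.012); S=P[(P[:,2]>.028)&(P[:,2]<.045)]; D=P[(P[:,2]>.005)&(P[:,2]<.016)]
    print(' stem',S.mean(0).round(4),len(S),'disc mid',mid(D).round(4),'ext',np.ptp(D,0).round(4),'ztop',np.median(D[:,2]).round(4))
def bolt(c,d,xy,L):
    P=around(c,d,xy,.0095,L/2+.015); B=P[(P[:,2]>.006)&(P[:,2]<.024)]
    m=B[:,:2].mean(0); w,v=np.linalg.eigh(np.cov((B[:,:2]-m).T)); a=v[:,1]; q=(B[:,:2]-m)@v
    ctr=m+v@((q.max(0)+q.min(0))/2); print(' bolt mean',m.round(4),'mid',ctr.round(4),'len/wid',np.ptp(q,0)[::-1].round(4),'ang',np.degrees(np.arctan2(a[1],a[0])).round(1),'top',np.percentile(B[:,2],95).round(4))
E
python3 - <<'E'
from h import *
for n in('w7','top0','scene0'):
    c,p,d=load(n); print(n)
    disc(c,d,(.446,-.0475),.02); bolt(c,d,(.433,.072),.062)
    if n!='w7': disc(c,d,(.592,-.186),.03)
    bolt(c,d,(.455,-.167),.095)
c,p,d=load('w7'); (B)=around(c,d,(.62,.0665),.04,.012); print('ball top',B[:,2].max())
E
```

```text
w7
 stem [ 0.4477 -0.0487  0.0338] 174 disc mid [ 0.4474 -0.0499  0.0105] ext [0.0388 0.0405 0.0107] ztop 0.0104
 bolt mean [0.4336 0.0714] mid [0.4342 0.0711] len/wid [0.0626 0.0223] ang -175.9 top 0.0202
 bolt mean [ 0.4473 -0.1665] mid [ 0.4483 -0.1681] len/wid [0.0945 0.0199] ang -176.6 top 0.0199
top0
 stem [ 0.4474 -0.0488  0.0345] 26 disc mid [ 0.4496 -0.0508  0.0103] ext [0.0553 0.0553 0.0106] ztop 0.0099
 bolt mean [0.4337 0.0725] mid [0.4326 0.0859] len/wid [0.0605 0.0464] ang -175.7 top 0.0202
 stem [ 0.5973 -0.1895  0.0334] 26 disc mid [ 0.5904 -0.1836  0.0102] ext [0.0723 0.073  0.0102] ztop 0.0102
 bolt mean [ 0.4491 -0.1672] mid [ 0.4472 -0.1451] len/wid [0.0933 0.0673] ang -176.2 top 0.0211
scene0
 stem [ 0.4511 -0.05    0.0332] 21 disc mid [ 0.4502 -0.0506  0.0103] ext [0.0518 0.0356 0.0103] ztop 0.0091
 bolt mean [0.4363 0.0698] mid [0.4356 0.0591] len/wid [0.0677 0.062 ] ang -175.3 top 0.02
 stem [ 0.6012 -0.1911  0.0337] 20 disc mid [ 0.5962 -0.1833  0.0104] ext [0.07   0.0715 0.0104] ztop 0.0101
 bolt mean [ 0.4514 -0.1682] mid [ 0.4536 -0.1658] len/wid [0.1085 0.112 ] ang -177.8 top 0.0208
ball top 0.04447186649563011
```

```bash
python3 -c "
from h import *
rep((.4477,-.0488,.06,88))"
```

```text
t 17.62 pos [0.4697 0.0224 0.2102] yaw 87.96 w 0.0854 gf 0.0 F [ 0.6  0.2 -0.2] j7 -0.02
 turn total -0.0002 x,y,z total [-0.1439 -0.039   0.3004] mm [ -22.   -71.2 -150.2]
```

step_arm --plan '[{"x":-0.048,"y":-0.013,"z":0,"turn":0,"hand":0.06},{"x":-0.048,"y":-0.013,"z":0.02,"turn":0,"hand":0.06},{"x":-0.048,"y":-0.013,"z":0.05,"turn":0,"hand":0.06},{"x":0,"y":0,"z":0.08,"turn":0,"hand":0.06},{"x":0,"y":0,"z":0.08,"turn":0,"hand":0.06},{"x":0,"y":0,"z":0.05,"turn":0,"hand":0.06},{"x":0,"y":0,"z":0.02,"turn":0,"hand":0.06},{"x":0,"y":0,"z":0,"turn":0,"hand":0.06}]'

```text
clock: 18.28
eef_pos: [0.4466, -0.0493, 0.0569]
ee_rot: [0.72, 0.694, -0.001, -0.001]
force: [0.7, -0.2, 1.4]
gripper_width: 0.0403
grasp_force: 0.0
```

step_arm --plan '[{"x":0,"y":0,"z":0,"turn":0,"hand":0.06},{"x":0,"y":0,"z":0,"turn":0,"hand":0.06},{"x":0,"y":0,"z":0,"turn":0,"hand":0.06},{"x":0,"y":0,"z":0,"turn":0,"hand":0.06}]'

```text
clock: 18.62
eef_pos: [0.4468, -0.0494, 0.0608]
ee_rot: [0.72, 0.694, 0.001, 0.001]
force: [0.4, 0.6, -0.3]
gripper_width: 0.0399
grasp_force: 0.0
```

```bash
python3 -c "
from h import *
rep((.4477,-.0488,.013,88))"
```

```text
t 18.62 pos [ 0.4468 -0.0494  0.0608] yaw 87.93 w 0.0399 gf 0.0 F [ 0.4  0.6 -0.3] j7 0.28
 turn total -0.0004 x,y,z total [0.0013 0.0019 0.0956] mm [  0.9   0.6 -47.8]
```

Aligned over the stem. I'll descend and grip, then make a small lift test.

step_arm --plan '[{"x":0.001,"y":0.002,"z":0.03,"turn":0,"hand":0.06},{"x":0,"y":0,"z":0.035,"turn":0,"hand":0.06},{"x":0,"y":0,"z":0.022,"turn":0,"hand":0.06},{"x":0,"y":0,"z":0.007,"turn":0,"hand":0.06},{"x":0,"y":0,"z":0,"turn":0,"hand":0.06},{"x":0,"y":0,"z":0,"turn":0,"hand":0.06}]'

```text
clock: 19.12
eef_pos: [0.447, -0.0491, 0.0134]
ee_rot: [0.72, 0.694, 0.0, 0.0]
force: [0.2, 0.0, -0.6]
gripper_width: 0.0401
grasp_force: 0.0
```

step_arm --plan '[{"x":0,"y":0,"z":0,"turn":0,"hand":1},{"x":0,"y":0,"z":0,"turn":0,"hand":1},{"x":0,"y":0,"z":0,"turn":0,"hand":1},{"x":0,"y":0,"z":0,"turn":0,"hand":1},{"x":0,"y":0,"z":0,"turn":0,"hand":1}]' --grip_force 60

```text
clock: 19.53
eef_pos: [0.4471, -0.0491, 0.0137]
ee_rot: [0.72, 0.694, 0.001, 0.001]
force: [-0.1, 0.2, 4.4]
gripper_width: 0.0121
grasp_force: 58.5
```

step_arm --plan '[{"x":0,"y":0,"z":-0.02,"turn":0,"hand":1},{"x":0,"y":0,"z":-0.05,"turn":0,"hand":1},{"x":0,"y":0,"z":-0.08,"turn":0,"hand":1},{"x":0,"y":0,"z":-0.08,"turn":0,"hand":1},{"x":0,"y":0,"z":-0.03,"turn":0,"hand":1},{"x":0,"y":0,"z":0,"turn":0,"hand":1},{"x":0,"y":0,"z":0,"turn":0,"hand":1},{"x":0,"y":0,"z":0,"turn":0,"hand":1}]'

```text
clock: 20.2
eef_pos: [0.4456, -0.0487, 0.1424]
ee_rot: [0.72, 0.694, -0.0, -0.001]
force: [0.1, -0.2, -1.7]
gripper_width: 0.0116
grasp_force: 58.7
```

```bash
cat >> h.py <<'E'
def tray(x,y):
    a=np.radians(-2.0); R=np.array([[np.cos(a),-np.sin(a)],[np.sin(a),np.cos(a)]])
    return np.array([.6203,.0665])+R@(np.array([x,y-55])/1000)
E
python3 -c "
from h import *
rep((*tray(0,4),.10,88)); print(tray(0,4),tray(0,-50))"
```

```text
t 20.2 pos [ 0.4456 -0.0487  0.1424] yaw 87.93 w 0.0116 gf 58.7 F [ 0.1 -0.2 -1.7] j7 0.22
 turn total -0.0004 x,y,z total [0.1405 0.3411 0.0849] mm [172.9  64.3 -42.4]
[0.61852013 0.01553107] [ 0.61663555 -0.03843604]
```

step_arm --plan '[{"x":0.015,"y":0.036,"z":0,"turn":0,"hand":1},{"x":0.025,"y":0.06,"z":0,"turn":0,"hand":1},{"x":0.025,"y":0.06,"z":0,"turn":0,"hand":1},{"x":0.025,"y":0.06,"z":0,"turn":0,"hand":1},{"x":0.025,"y":0.06,"z":0,"turn":0,"hand":1},{"x":0.016,"y":0.04,"z":0.02,"turn":0,"hand":1},{"x":0.01,"y":0.025,"z":0.04,"turn":0,"hand":1},{"x":0,"y":0,"z":0.05,"turn":0,"hand":1}]'

```text
clock: 20.87
eef_pos: [0.6239, 0.0174, 0.0863]
ee_rot: [0.719, 0.695, 0.002, 0.001]
force: [0.6, 0.1, -1.5]
gripper_width: 0.0115
grasp_force: 58.7
```

step_arm --plan '[{"x":0,"y":0,"z":0.03,"turn":0,"hand":1},{"x":0,"y":0,"z":0,"turn":0,"hand":1},{"x":0,"y":0,"z":0,"turn":0,"hand":1},{"x":0,"y":0,"z":0,"turn":0,"hand":1},{"x":0,"y":0,"z":0,"turn":0,"hand":1}]'

```text
clock: 21.28
eef_pos: [0.6199, 0.0149, 0.0734]
ee_rot: [0.72, 0.694, 0.0, 0.0]
force: [-0.5, 0.7, -1.1]
gripper_width: 0.0117
grasp_force: 58.7
```

```bash
python3 -c "
from h import *
rep((*tray(0,4),.017,88))"
```

```text
t 21.28 pos [0.6199 0.0149 0.0734] yaw 87.88 w 0.0117 gf 58.7 F [-0.5  0.7 -1.1] j7 0.13
 turn total -0.0007 x,y,z total [ 0.0013 -0.0029  0.1129] mm [ -1.4   0.7 -56.4]
```

step_arm --plan '[{"x":0,"y":-0.002,"z":0.03,"turn":0,"hand":1},{"x":0,"y":0,"z":0.035,"turn":0,"hand":1},{"x":0,"y":0,"z":0.025,"turn":0,"hand":1},{"x":0,"y":0,"z":0.012,"turn":0,"hand":1},{"x":0,"y":0,"z":0.005,"turn":0,"hand":1},{"x":0,"y":0,"z":0.003,"turn":0,"hand":1},{"x":0,"y":0,"z":0,"turn":0,"hand":1},{"x":0,"y":0,"z":0,"turn":0,"hand":1}]'

```text
clock: 21.95
eef_pos: [0.6191, 0.0152, 0.0185]
ee_rot: [0.72, 0.694, 0.0, 0.0]
force: [-0.0, -0.0, -0.7]
gripper_width: 0.0114
grasp_force: 58.7
```

step_arm --plan '[{"x":0,"y":0,"z":0.003,"turn":0,"hand":1},{"x":0,"y":0,"z":0,"turn":0,"hand":1},{"x":0,"y":0,"z":0,"turn":0,"hand":1}]'

```text
clock: 22.2
eef_pos: [0.6192, 0.0152, 0.0168]
ee_rot: [0.72, 0.694, 0.001, 0.001]
force: [-0.1, 0.0, 1.1]
gripper_width: 0.0115
grasp_force: 58.9
```

step_arm --plan '[{"x":0,"y":0,"z":0,"turn":0,"hand":0.4},{"x":0,"y":0,"z":0,"turn":0,"hand":0.2},{"x":0,"y":0,"z":0,"turn":0,"hand":0.2},{"x":0,"y":0,"z":0,"turn":0,"hand":0.2}]'

```text
clock: 22.53
eef_pos: [0.6185, 0.0152, 0.0164]
ee_rot: [0.72, 0.694, 0.0, -0.0]
force: [-0.6, -0.0, -0.5]
gripper_width: 0.0344
grasp_force: 0.0
```

step_arm --plan '[{"x":0,"y":0,"z":-0.03,"turn":0,"hand":0.2},{"x":0,"y":0,"z":-0.06,"turn":0,"hand":0.2},{"x":0,"y":0,"z":-0.08,"turn":0,"hand":0.2},{"x":0,"y":0,"z":-0.08,"turn":0,"hand":0.2},{"x":0,"y":0,"z":0,"turn":0,"hand":0.2},{"x":0,"y":0,"z":0,"turn":0,"hand":0.2},{"x":0,"y":0,"z":0,"turn":0,"hand":0.2}]'

```text
clock: 23.12
eef_pos: [0.618, 0.0154, 0.1412]
ee_rot: [0.72, 0.694, -0.0, -0.0]
force: [-1.1, 0.8, -0.2]
gripper_width: 0.034
grasp_force: 0.0
```

```bash
python3 -c "
from h import *
rep((.4339,.0713,.06,4.1)); print(status.get_state()['joint_positions'])"
```

```text
t 23.12 pos [0.618  0.0154 0.1412] yaw 87.92 w 0.034 gf 0.0 F [-1.1  0.8 -0.2] j7 0.1
 turn total 0.4657 x,y,z total [-0.3593 -0.1378  0.1624] mm [-184.1   55.9  -81.2]
[-0.29155058  0.58544941  0.27675648  1.93276994 -0.25041428  0.65680352
  0.10451261]
```

step_arm --plan '[{"x":0,"y":0,"z":0,"turn":0.0388,"hand":0.2},{"x":0,"y":0,"z":0,"turn":0.0388,"hand":0.2},{"x":0,"y":0,"z":0,"turn":0.0388,"hand":0.2},{"x":0,"y":0,"z":0,"turn":0.0388,"hand":0.2},{"x":0,"y":0,"z":0,"turn":0.0388,"hand":0.2},{"x":0,"y":0,"z":0,"turn":0.0388,"hand":0.2}]'

```text
clock: 23.62
eef_pos: [0.6168, 0.0152, 0.139]
ee_rot: [0.922, 0.388, -0.002, -0.001]
force: [0.4, -0.3, -0.8]
gripper_width: 0.0338
grasp_force: 0.0
```

step_arm --plan '[{"x":0,"y":0,"z":0,"turn":0.0388,"hand":0.2},{"x":0,"y":0,"z":0,"turn":0.0388,"hand":0.2},{"x":0,"y":0,"z":0,"turn":0.0388,"hand":0.2},{"x":0,"y":0,"z":0,"turn":0.0388,"hand":0.2},{"x":0,"y":0,"z":0,"turn":0.0388,"hand":0.2},{"x":0,"y":0,"z":0,"turn":0.0388,"hand":0.2}]'

```text
clock: 24.12
eef_pos: [0.6169, 0.0153, 0.139]
ee_rot: [0.999, 0.033, -0.002, 0.0]
force: [-0.1, -0.6, -0.9]
gripper_width: 0.0341
grasp_force: 0.0
```

step_arm --plan '[{"x":-0.051,"y":-0.0195,"z":0,"turn":0,"hand":0.2},{"x":-0.051,"y":-0.0195,"z":0,"turn":0,"hand":0.2},{"x":-0.051,"y":-0.0195,"z":0,"turn":0,"hand":0.2},{"x":-0.051,"y":-0.0195,"z":0,"turn":0,"hand":0.2},{"x":-0.051,"y":-0.0195,"z":0,"turn":0,"hand":0.2},{"x":-0.051,"y":-0.0195,"z":0,"turn":0,"hand":0.2},{"x":-0.051,"y":-0.0195,"z":0.03,"turn":0,"hand":0.2},{"x":0,"y":0,"z":0.05,"turn":0,"hand":0.2}]'

```text
clock: 24.78
eef_pos: [0.428, 0.0721, 0.1004]
ee_rot: [0.999, 0.037, -0.004, -0.001]
force: [0.1, 0.8, -0.8]
gripper_width: 0.0341
grasp_force: 0.0
```

step_arm --plan '[{"x":0,"y":0,"z":0.05,"turn":0,"hand":0.2},{"x":0,"y":0,"z":0.03,"turn":0,"hand":0.2},{"x":0,"y":0,"z":0,"turn":0,"hand":0.2},{"x":0,"y":0,"z":0,"turn":0,"hand":0.2},{"x":0,"y":0,"z":0,"turn":0,"hand":0.2},{"x":0,"y":0,"z":0,"turn":0,"hand":0.2}]'

```text
clock: 25.28
eef_pos: [0.4359, 0.0703, 0.0617]
ee_rot: [0.999, 0.036, 0.0, 0.0]
force: [0.2, 0.0, -0.3]
gripper_width: 0.0339
grasp_force: 0.0
```

```bash
python3 -c "
from h import *
rep((.4339,.0713,.005,4.1))
c,p,d=grab('wrist','w8'); bolt(c,d,(.434,.0713),.062)
ct,pt,dt=grab('top','t8'); disc(ct,dt,tray(0,4),.02); disc(c,d,tray(0,4),.02)"
```

```text
t 25.28 pos [0.4359 0.0703 0.0617] yaw 4.08 w 0.0339 gf 0.0 F [ 0.2  0.  -0.3] j7 -0.87
 turn total -0.0001 x,y,z total [-0.0038 -0.0023  0.1135] mm [ -2.    1.  -56.7]
 bolt mean [0.436  0.0714] mid [0.4345 0.0714] len/wid [0.0628 0.0216] ang -175.7 top 0.02
 stem [0.618  0.015  0.0373] 27 disc mid [0.6195 0.0148 0.0105] ext [0.06  0.059 0.011] ztop 0.0121Traceback (most recent call last):
  File "<string>", line 5, in <module>
    ct,pt,dt=grab('top','t8'); disc(ct,dt,tray(0,4),.02); disc(c,d,tray(0,4),.02)
                                                          ~~~~^^^^^^^^^^^^^^^^^^^
  File "h.py", line 54, in disc
    P=around(c,d,xy,.02,r+.012); S=P[(P[:,2]>.028)&(P[:,2]<.045)]; D=P[(P[:,2]>.005)&(P[:,2]<.016)]
  File "h.py", line 51, in around
    P=cloud(c,d,(max(0,int(u[0]-h)),max(0,int(u[1]-h)),min(560,int(u[0]+h)),min(420,int(u[1]+h))))
  File "h.py", line 46, in cloud
    u0,v0,u1,v1=box; g=np.mgrid[v0:v1,u0:u1]; uv=np.c_[g[1].ravel(),g[0].ravel()].astype(float)
                       ~~~~~~~~^^^^^^^^^^^^^
    nn = _nx.indices(size, typ)
    res = empty((N,) + dimensions, dtype=dtype)
ValueError: negative dimensions are not allowed
```

The small disc is flat in the tray (stem top z 0.037). Now I'll grip the short bolt.

step_arm --plan '[{"x":-0.002,"y":-0.002,"z":0.03,"turn":0,"hand":0.2},{"x":0,"y":0,"z":0.035,"turn":0,"hand":0.2},{"x":0,"y":0,"z":0.028,"turn":0,"hand":0.2},{"x":0,"y":0,"z":0.012,"turn":0,"hand":0.2},{"x":0,"y":0,"z":0.005,"turn":0,"hand":0.2},{"x":0,"y":0,"z":0,"turn":0,"hand":0.2},{"x":0,"y":0,"z":0,"turn":0,"hand":0.2},{"x":0,"y":0,"z":0,"turn":0,"hand":0.2}]'

```text
clock: 26.05
eef_pos: [0.435, 0.0715, 0.0069]
ee_rot: [0.999, 0.036, 0.001, 0.0]
force: [0.8, -0.8, -0.1]
gripper_width: 0.0345
grasp_force: 0.0
```

step_arm --plan '[{"x":0,"y":0,"z":0,"turn":0,"hand":1},{"x":0,"y":0,"z":0,"turn":0,"hand":1},{"x":0,"y":0,"z":0,"turn":0,"hand":1},{"x":0,"y":0,"z":0,"turn":0,"hand":1},{"x":0,"y":0,"z":0,"turn":0,"hand":1}]' --grip_force 60

```text
clock: 26.47
eef_pos: [0.4348, 0.0716, 0.007]
ee_rot: [0.999, 0.036, 0.001, -0.0]
force: [-0.3, 1.0, 7.1]
gripper_width: 0.0093
grasp_force: 58.7
```

step_arm --plan '[{"x":0,"y":0,"z":-0.02,"turn":0,"hand":1},{"x":0,"y":0,"z":-0.05,"turn":0,"hand":1},{"x":0,"y":0,"z":-0.08,"turn":0,"hand":1},{"x":0,"y":0,"z":-0.08,"turn":0,"hand":1},{"x":0,"y":0,"z":-0.03,"turn":0,"hand":1},{"x":0,"y":0,"z":0,"turn":0,"hand":1},{"x":0,"y":0,"z":0,"turn":0,"hand":1},{"x":0,"y":0,"z":0,"turn":0,"hand":1}]'

```text
clock: 27.13
eef_pos: [0.4336, 0.0719, 0.1356]
ee_rot: [0.999, 0.036, -0.001, -0.0]
force: [-0.6, 0.1, -0.4]
gripper_width: 0.0093
grasp_force: 58.9
```

```bash
python3 -c "
from h import *
rep((*tray(0,-50),.10,-2))"
```

```text
t 27.13 pos [0.4336 0.0719 0.1356] yaw 4.15 w 0.0093 gf 58.9 F [-0.6  0.1 -0.4] j7 -1.02
 turn total 0.0341 x,y,z total [0.3735 0.2077 0.0713] mm [ 183.  -110.3  -35.6]
```

step_arm --plan '[{"x":0,"y":0,"z":0,"turn":0.0341,"hand":1},{"x":0.0375,"y":0.0207,"z":0,"turn":0,"hand":1},{"x":0.056,"y":0.0315,"z":0,"turn":0,"hand":1},{"x":0.06,"y":0.033,"z":0,"turn":0,"hand":1},{"x":0.06,"y":0.033,"z":0,"turn":0,"hand":1},{"x":0.06,"y":0.033,"z":0,"turn":0,"hand":1},{"x":0.06,"y":0.033,"z":0,"turn":0,"hand":1},{"x":0.04,"y":0.0235,"z":0.02,"turn":0,"hand":1}]'

```text
clock: 27.8
eef_pos: [0.6207, -0.0417, 0.1255]
ee_rot: [1.0, -0.019, 0.001, 0.001]
force: [-0.0, 0.2, -0.3]
gripper_width: 0.0094
grasp_force: 58.9
```

step_arm --plan '[{"x":0,"y":0,"z":0.05,"turn":0,"hand":1},{"x":0,"y":0,"z":0.05,"turn":0,"hand":1},{"x":0,"y":0,"z":0.03,"turn":0,"hand":1},{"x":0,"y":0,"z":0,"turn":0,"hand":1},{"x":0,"y":0,"z":0,"turn":0,"hand":1},{"x":0,"y":0,"z":0,"turn":0,"hand":1},{"x":0,"y":0,"z":0,"turn":0,"hand":1}]'

```text
clock: 28.38
eef_pos: [0.6182, -0.0392, 0.0624]
ee_rot: [1.0, -0.018, 0.001, 0.0]
force: [0.1, -0.0, -0.3]
gripper_width: 0.009
grasp_force: 58.9
```

```bash
python3 -c "
from h import *
rep((*tray(0,-50),.01,-2))"
```

```text
t 28.38 pos [ 0.6182 -0.0392  0.0624] yaw -2.05 w 0.009 gf 58.9 F [ 0.1 -0.  -0.3] j7 -0.89
 turn total -0.0003 x,y,z total [-0.0031 -0.0014  0.1048] mm [ -1.5   0.8 -52.4]
```

step_arm --plan '[{"x":-0.003,"y":-0.001,"z":0.03,"turn":0,"hand":1},{"x":0,"y":0,"z":0.035,"turn":0,"hand":1},{"x":0,"y":0,"z":0.024,"turn":0,"hand":1},{"x":0,"y":0,"z":0.01,"turn":0,"hand":1},{"x":0,"y":0,"z":0.005,"turn":0,"hand":1},{"x":0,"y":0,"z":0,"turn":0,"hand":1},{"x":0,"y":0,"z":0,"turn":0,"hand":1},{"x":0,"y":0,"z":0,"turn":0,"hand":1}]'

```text
clock: 29.05
eef_pos: [0.6167, -0.0387, 0.0101]
ee_rot: [1.0, -0.018, 0.001, 0.0]
force: [-0.6, 0.5, 1.4]
gripper_width: 0.0092
grasp_force: 59.1
```

```bash
python3 -c "
from h import *
rep((*tray(0,-50),.01,-2))"
```

```text
t 29.05 pos [ 0.6167 -0.0387  0.0101] yaw -2.04 w 0.0092 gf 59.1 F [-0.6  0.5  1.4] j7 -0.84
 turn total -0.0002 x,y,z total [-0.0002 -0.0005  0.0002] mm [-0.1  0.2 -0.1]
```

step_arm --plan '[{"x":0,"y":0,"z":0,"turn":0,"hand":0.5},{"x":0,"y":0,"z":0,"turn":0,"hand":0.4},{"x":0,"y":0,"z":0,"turn":0,"hand":0.4},{"x":0,"y":0,"z":-0.02,"turn":0,"hand":0.4},{"x":0,"y":0,"z":-0.05,"turn":0,"hand":0.4},{"x":0,"y":0,"z":-0.08,"turn":0,"hand":0.4},{"x":0,"y":0,"z":-0.08,"turn":0,"hand":0.4},{"x":0,"y":0,"z":-0.08,"turn":0,"hand":0.4}]'

```text
clock: 29.72
eef_pos: [0.6153, -0.0387, 0.1663]
ee_rot: [1.0, -0.018, -0.0, 0.0]
force: [0.3, -0.7, -0.1]
gripper_width: 0.0255
grasp_force: 0.0
```

step_arm --plan '[{"x":-0.01,"y":0.05,"z":-0.05,"turn":0,"hand":0.2},{"x":-0.01,"y":0.06,"z":0,"turn":0,"hand":0.06},{"x":-0.01,"y":0.07,"z":0,"turn":0,"hand":0.06},{"x":-0.01,"y":0.07,"z":0,"turn":0,"hand":0.06},{"x":0,"y":0.04,"z":0,"turn":0,"hand":0.06},{"x":0,"y":0,"z":0,"turn":0,"hand":0.06},{"x":0,"y":0,"z":0,"turn":0,"hand":0.06},{"x":0,"y":0,"z":0,"turn":0,"hand":0.06}]'

```text
clock: 30.38
eef_pos: [0.591, -0.1814, 0.1894]
ee_rot: [1.0, -0.017, -0.0, -0.001]
force: [0.1, 0.5, -0.4]
gripper_width: 0.0403
grasp_force: 0.0
```

```bash
python3 -c "
from h import *
c,p,d=grab('wrist','w9')
disc(c,d,(.597,-.189),.03)
try: bolt(c,d,tray(0,-50),.062)
except Exception as e: print(e)
ct,pt,dt=load('top0')
# pan: rim points by height, both views
for n in('w9','top0','scene0'):
    cc,pp,dd=load(n); P=around(cc,dd,(.507,-.374),.018,.09); Q=P[(P[:,2]>.0145)&(P[:,2]<.022)]
    if len(Q)<30: print(n,len(Q)); continue
    A=np.c_[2*Q[:,:2],np.ones(len(Q))]; r=np.linalg.lstsq(A,(Q[:,:2]**2).sum(1),rcond=None)[0]; print(n,'pan',r[:2].round(4),'r',np.sqrt(r[2]+r[0]**2+r[1]**2).round(4),len(Q),'floor',np.median(P[np.hypot(*(P[:,:2]-r[:2]).T)<.05][:,2]).round(4))
rep((.5973,-.1895,.06,-2))"
```

```text
stem [ 0.5992 -0.1911  0.0342] 212 disc mid [ 0.5988 -0.1911  0.0103] ext [0.0594 0.0594 0.0107] ztop 0.0104
 bolt mean [ 0.6173 -0.0393] mid [ 0.6182 -0.034 ] len/wid [0.0829 0.0644] ang 85.7 top 0.0226
w9 pan [ 0.5106 -0.3712] r 0.0731 1640 floor 0.0038
top0 pan [ 0.5094 -0.3693] r 0.073 249 floor 0.0032
scene0 pan [ 0.5128 -0.3708] r 0.0728 187 floor 0.0033
t 30.43 pos [ 0.5912 -0.1807  0.1892] yaw -1.92 w 0.04 gf 0.0 F [0.9 1.  0.1] j7 -0.81
 turn total 0.0004 x,y,z total [0.0129 0.0171 0.2583] mm [   6.1   -8.8 -129.2]
```

Measured positions:
- Big disc: stem at (0.599,−0.191), 60 mm diameter.
- Pan: centre (0.511,−0.371), r 73 mm in three views.

Next I'll pick up the big disc.

step_arm --plan '[{"x":0.008,"y":0.01,"z":0.05,"turn":0,"hand":0.06},{"x":0.008,"y":0.011,"z":0.08,"turn":0,"hand":0.06},{"x":0,"y":0,"z":0.08,"turn":0,"hand":0.06},{"x":0,"y":0,"z":0.05,"turn":0,"hand":0.06},{"x":0,"y":0,"z":0,"turn":0,"hand":0.06},{"x":0,"y":0,"z":0,"turn":0,"hand":0.06},{"x":0,"y":0,"z":0,"turn":0,"hand":0.06},{"x":0,"y":0,"z":0,"turn":0,"hand":0.06}]'

```text
clock: 31.1
eef_pos: [0.6002, -0.1937, 0.0615]
ee_rot: [1.0, -0.017, 0.002, 0.001]
force: [-0.4, -1.0, -0.4]
gripper_width: 0.0401
grasp_force: 0.0
```

```bash
python3 -c "
from h import *
rep((.599,-.1911,.0135,-2))"
```

```text
t 31.1 pos [ 0.6002 -0.1937  0.0615] yaw -1.99 w 0.0401 gf 0.0 F [-0.4 -1.  -0.4] j7 -0.67
 turn total 0.0 x,y,z total [-0.0025 -0.0051  0.096 ] mm [ -1.2   2.6 -48. ]
```

step_arm --plan '[{"x":-0.002,"y":-0.004,"z":0.03,"turn":0,"hand":0.06},{"x":0,"y":0,"z":0.035,"turn":0,"hand":0.06},{"x":0,"y":0,"z":0.022,"turn":0,"hand":0.06},{"x":0,"y":0,"z":0.008,"turn":0,"hand":0.06},{"x":0,"y":0,"z":0,"turn":0,"hand":0.06},{"x":0,"y":0,"z":0,"turn":0,"hand":0.06}]'

```text
clock: 31.6
eef_pos: [0.5981, -0.1918, 0.0126]
ee_rot: [1.0, -0.018, 0.001, 0.0]
force: [0.5, 0.0, -0.6]
gripper_width: 0.0404
grasp_force: 0.0
```

step_arm --plan '[{"x":0,"y":0,"z":0,"turn":0,"hand":1},{"x":0,"y":0,"z":0,"turn":0,"hand":1},{"x":0,"y":0,"z":0,"turn":0,"hand":1},{"x":0,"y":0,"z":0,"turn":0,"hand":1},{"x":0,"y":0,"z":0,"turn":0,"hand":1}]' --grip_force 70

```text
clock: 32.02
eef_pos: [0.5981, -0.1916, 0.0129]
ee_rot: [1.0, -0.018, 0.001, -0.0]
force: [-0.4, 1.0, 7.0]
gripper_width: 0.0114
grasp_force: 68.3
```

step_arm --plan '[{"x":0,"y":0,"z":-0.02,"turn":0,"hand":1},{"x":0,"y":0,"z":-0.05,"turn":0,"hand":1},{"x":0,"y":0,"z":-0.08,"turn":0,"hand":1},{"x":0,"y":0,"z":-0.08,"turn":0,"hand":1},{"x":0,"y":0,"z":-0.03,"turn":0,"hand":1},{"x":0,"y":0,"z":0,"turn":0,"hand":1},{"x":0,"y":0,"z":0,"turn":0,"hand":1},{"x":0,"y":0,"z":0,"turn":0,"hand":1}]'

```text
clock: 32.68
eef_pos: [0.5963, -0.1902, 0.1404]
ee_rot: [1.0, -0.018, -0.001, -0.001]
force: [-0.1, 1.0, -2.6]
gripper_width: 0.0115
grasp_force: 68.3
```

```bash
python3 -c "
from h import *
rep((.511,-.404,.06,-2))"
```

```text
t 32.68 pos [ 0.5963 -0.1902  0.1404] yaw -2.02 w 0.0115 gf 68.3 F [-0.1  1.  -2.6] j7 -0.75
 turn total -0.0001 x,y,z total [-0.1556  0.4332  0.1609] mm [ -85.3 -213.8  -80.4]
```

step_arm --plan '[{"x":-0.013,"y":0.035,"z":0,"turn":0,"hand":1},{"x":-0.022,"y":0.062,"z":0,"turn":0,"hand":1},{"x":-0.025,"y":0.07,"z":0,"turn":0,"hand":1},{"x":-0.025,"y":0.07,"z":0,"turn":0,"hand":1},{"x":-0.025,"y":0.07,"z":0,"turn":0,"hand":1},{"x":-0.022,"y":0.062,"z":0,"turn":0,"hand":1},{"x":-0.014,"y":0.04,"z":0.02,"turn":0,"hand":1},{"x":-0.01,"y":0.024,"z":0.04,"turn":0,"hand":1}]'

```text
clock: 33.35
eef_pos: [0.5096, -0.41, 0.1119]
ee_rot: [1.0, -0.02, 0.0, 0.002]
force: [-0.3, 0.1, -1.9]
gripper_width: 0.0115
grasp_force: 68.5
```

step_arm --plan '[{"x":0,"y":0,"z":0.05,"turn":0,"hand":1},{"x":0,"y":0,"z":0.04,"turn":0,"hand":1},{"x":0,"y":0,"z":0,"turn":0,"hand":1},{"x":0,"y":0,"z":0,"turn":0,"hand":1},{"x":0,"y":0,"z":0,"turn":0,"hand":1},{"x":0,"y":0,"z":0,"turn":0,"hand":1}]'

```text
clock: 33.85
eef_pos: [0.5125, -0.4054, 0.0677]
ee_rot: [1.0, -0.018, 0.001, 0.001]
force: [-0.4, -0.5, -1.4]
gripper_width: 0.011
grasp_force: 68.4
```

```bash
python3 -c "
from h import *
rep((.511,-.404,.016,-2))"
```

```text
t 33.85 pos [ 0.5125 -0.4054  0.0677] yaw -2.02 w 0.011 gf 68.4 F [-0.4 -0.5 -1.4] j7 -0.36
 turn total -0.0001 x,y,z total [-0.003  -0.0027  0.1034] mm [ -1.5   1.4 -51.7]
```

step_arm --plan '[{"x":-0.002,"y":-0.003,"z":0.03,"turn":0,"hand":1},{"x":0,"y":0,"z":0.035,"turn":0,"hand":1},{"x":0,"y":0,"z":0.023,"turn":0,"hand":1},{"x":0,"y":0,"z":0.01,"turn":0,"hand":1},{"x":0,"y":0,"z":0.004,"turn":0,"hand":1},{"x":0,"y":0,"z":0.001,"turn":0,"hand":1},{"x":0,"y":0,"z":0,"turn":0,"hand":1},{"x":0,"y":0,"z":0,"turn":0,"hand":1}]'

```text
clock: 34.52
eef_pos: [0.5114, -0.4041, 0.0161]
ee_rot: [1.0, -0.018, 0.001, 0.001]
force: [-0.1, -0.3, -1.6]
gripper_width: 0.0115
grasp_force: 68.4
```

step_arm --plan '[{"x":0,"y":0,"z":0.002,"turn":0,"hand":1},{"x":0,"y":0,"z":0,"turn":0,"hand":1},{"x":0,"y":0,"z":0,"turn":0,"hand":1}]'

```text
clock: 34.77
eef_pos: [0.5114, -0.4042, 0.0159]
ee_rot: [1.0, -0.018, 0.001, 0.0]
force: [-1.4, 2.1, 5.5]
gripper_width: 0.0111
grasp_force: 69.3
```

step_arm --plan '[{"x":0,"y":0,"z":0,"turn":0,"hand":0.5},{"x":0,"y":0,"z":0,"turn":0,"hand":0.35},{"x":0,"y":0,"z":0,"turn":0,"hand":0.35},{"x":0,"y":0,"z":-0.03,"turn":0,"hand":0.35},{"x":0,"y":0,"z":-0.06,"turn":0,"hand":0.35},{"x":0,"y":0,"z":-0.08,"turn":0,"hand":0.35},{"x":0,"y":0,"z":-0.08,"turn":0,"hand":0.2},{"x":0,"y":0,"z":0,"turn":0,"hand":0.2}]'

```text
clock: 35.43
eef_pos: [0.5139, -0.4084, 0.148]
ee_rot: [1.0, -0.018, 0.005, 0.005]
force: [0.3, -0.8, -0.1]
gripper_width: 0.0342
grasp_force: 0.0
```

```bash
python3 -c "
from h import *
c,p,d=grab('wrist','w10')
disc(c,d,(.511,-.404),.03)
rep((.448,-.1675,.10,3.5))"
```

```text
stem [ 0.5129 -0.405   0.0367] 302 disc mid [ 0.5103 -0.4037  0.0104] ext [0.0754 0.0806 0.0108] ztop 0.0134
t 35.48 pos [ 0.513  -0.4067  0.145 ] yaw -2.07 w 0.0343 gf 0.0 F [-0.3  0.1 -0.8] j7 -0.42
 turn total -0.031 x,y,z total [-0.1005 -0.4854  0.09  ] mm [-65.  239.2 -45. ]
```

step_arm --plan '[{"x":0,"y":0,"z":0,"turn":-0.031,"hand":0.2},{"x":-0.01,"y":-0.045,"z":0,"turn":0,"hand":0.2},{"x":-0.014,"y":-0.07,"z":0,"turn":0,"hand":0.2},{"x":-0.014,"y":-0.07,"z":0,"turn":0,"hand":0.2},{"x":-0.014,"y":-0.07,"z":0,"turn":0,"hand":0.2},{"x":-0.014,"y":-0.07,"z":0,"turn":0,"hand":0.2},{"x":-0.014,"y":-0.07,"z":0,"turn":0,"hand":0.2},{"x":-0.013,"y":-0.055,"z":0.02,"turn":0,"hand":0.2}]'

```text
clock: 36.15
eef_pos: [0.4499, -0.179, 0.1298]
ee_rot: [1.0, 0.031, 0.0, -0.001]
force: [0.7, 0.7, -0.1]
gripper_width: 0.0342
grasp_force: 0.0
```

step_arm --plan '[{"x":-0.0075,"y":-0.0354,"z":0.05,"turn":0,"hand":0.2},{"x":0,"y":0,"z":0.06,"turn":0,"hand":0.2},{"x":0,"y":0,"z":0.03,"turn":0,"hand":0.2},{"x":0,"y":0,"z":0,"turn":0,"hand":0.2},{"x":0,"y":0,"z":0,"turn":0,"hand":0.2},{"x":0,"y":0,"z":0,"turn":0,"hand":0.2},{"x":0,"y":0,"z":0,"turn":0,"hand":0.2}]'

```text
clock: 36.73
eef_pos: [0.4464, -0.165, 0.0602]
ee_rot: [1.0, 0.031, 0.001, 0.0]
force: [-0.5, 0.1, -0.9]
gripper_width: 0.0345
grasp_force: 0.0
```

```bash
python3 -c "
from h import *
rep((.448,-.1675,.007,3.5))
c,p,d=grab('wrist','w11'); bolt(c,d,(.448,-.1675),.095)"
```

```text
t 36.73 pos [ 0.4464 -0.165   0.0602] yaw 3.5 w 0.0345 gf 0.0 F [-0.5  0.1 -0.9] j7 -0.41
 turn total 0.0 x,y,z total [0.0029 0.0052 0.1065] mm [  1.6  -2.5 -53.2]
 bolt mean [ 0.4514 -0.1695] mid [ 0.4486 -0.1698] len/wid [0.0958 0.0221] ang -176.6 top 0.0199
```

step_arm --plan '[{"x":0.003,"y":0.007,"z":0.03,"turn":0,"hand":0.2},{"x":0,"y":0,"z":0.035,"turn":0,"hand":0.2},{"x":0,"y":0,"z":0.026,"turn":0,"hand":0.2},{"x":0,"y":0,"z":0.012,"turn":0,"hand":0.2},{"x":0,"y":0,"z":0.003,"turn":0,"hand":0.2},{"x":0,"y":0,"z":0,"turn":0,"hand":0.2},{"x":0,"y":0,"z":0,"turn":0,"hand":0.2},{"x":0,"y":0,"z":0,"turn":0,"hand":0.2}]'

```text
clock: 37.45
eef_pos: [0.4479, -0.1679, 0.007]
ee_rot: [1.0, 0.031, 0.001, 0.0]
force: [0.2, -0.8, -0.9]
gripper_width: 0.0341
grasp_force: 0.0
```

step_arm --plan '[{"x":0,"y":0,"z":0,"turn":0,"hand":1},{"x":0,"y":0,"z":0,"turn":0,"hand":1},{"x":0,"y":0,"z":0,"turn":0,"hand":1},{"x":0,"y":0,"z":0,"turn":0,"hand":1},{"x":0,"y":0,"z":0,"turn":0,"hand":1}]' --grip_force 70

```text
clock: 37.87
eef_pos: [0.4479, -0.168, 0.007]
ee_rot: [1.0, 0.031, 0.001, 0.0]
force: [-0.5, 0.4, 5.2]
gripper_width: 0.0088
grasp_force: 68.5
```

step_arm --plan '[{"x":0,"y":0,"z":-0.02,"turn":0,"hand":1},{"x":0,"y":0,"z":-0.05,"turn":0,"hand":1},{"x":0,"y":0,"z":-0.08,"turn":0,"hand":1},{"x":0,"y":0,"z":-0.08,"turn":0,"hand":1},{"x":0,"y":0,"z":-0.03,"turn":0,"hand":1},{"x":0,"y":0,"z":0,"turn":0,"hand":1},{"x":0,"y":0,"z":0,"turn":0,"hand":1},{"x":0,"y":0,"z":0,"turn":0,"hand":1}]'

```text
clock: 38.53
eef_pos: [0.4468, -0.1668, 0.1355]
ee_rot: [1.0, 0.031, -0.001, -0.001]
force: [-0.6, -0.3, -1.9]
gripper_width: 0.0089
grasp_force: 69.0
```

```bash
python3 -c "
from h import *
rep((.511,-.338,.06,0))"
```

```text
t 38.53 pos [ 0.4468 -0.1668  0.1355] yaw 3.59 w 0.0089 gf 69.0 F [-0.6 -0.3 -1.9] j7 -0.54
 turn total 0.0199 x,y,z total [0.1285 0.3424 0.151 ] mm [  64.2 -171.2  -75.5]
```

step_arm --plan '[{"x":0,"y":0,"z":0,"turn":0.0199,"hand":1},{"x":0.013,"y":0.035,"z":0,"turn":0,"hand":1},{"x":0.02,"y":0.053,"z":0,"turn":0,"hand":1},{"x":0.024,"y":0.064,"z":0,"turn":0,"hand":1},{"x":0.024,"y":0.064,"z":0,"turn":0,"hand":1},{"x":0.02,"y":0.053,"z":0,"turn":0,"hand":1},{"x":0.015,"y":0.04,"z":0.02,"turn":0,"hand":1},{"x":0.012,"y":0.033,"z":0.04,"turn":0,"hand":1}]'

```text
clock: 39.2
eef_pos: [0.5122, -0.342, 0.1057]
ee_rot: [1.0, -0.001, 0.001, 0.001]
force: [0.2, 0.5, -1.3]
gripper_width: 0.0085
grasp_force: 68.9
```

step_arm --plan '[{"x":0,"y":0,"z":0.05,"turn":0,"hand":1},{"x":0,"y":0,"z":0.03,"turn":0,"hand":1},{"x":0,"y":0,"z":0,"turn":0,"hand":1},{"x":0,"y":0,"z":0,"turn":0,"hand":1},{"x":0,"y":0,"z":0,"turn":0,"hand":1},{"x":0,"y":0,"z":0,"turn":0,"hand":1},{"x":0,"y":0,"z":0,"turn":0,"hand":1}]'

```text
clock: 39.78
eef_pos: [0.5119, -0.339, 0.0673]
ee_rot: [1.0, -0.0, 0.001, 0.0]
force: [1.1, -0.6, -1.7]
gripper_width: 0.0087
grasp_force: 68.9
```

```bash
python3 -c "
from h import *
rep((.511,-.338,.01,0))"
```

```text
t 39.78 pos [ 0.5119 -0.339   0.0673] yaw -0.03 w 0.0087 gf 68.9 F [ 1.1 -0.6 -1.7] j7 -0.37
 turn total -0.0002 x,y,z total [-0.0019 -0.002   0.1146] mm [ -0.9   1.  -57.3]
```

step_arm --plan '[{"x":-0.001,"y":-0.002,"z":0.03,"turn":0,"hand":1},{"x":0,"y":0,"z":0.04,"turn":0,"hand":1},{"x":0,"y":0,"z":0.027,"turn":0,"hand":1},{"x":0,"y":0,"z":0.01,"turn":0,"hand":1},{"x":0,"y":0,"z":0.005,"turn":0,"hand":1},{"x":0,"y":0,"z":0.001,"turn":0,"hand":1},{"x":0,"y":0,"z":0,"turn":0,"hand":1},{"x":0,"y":0,"z":0,"turn":0,"hand":1}]'

```text
clock: 40.45
eef_pos: [0.5114, -0.3383, 0.0105]
ee_rot: [1.0, -0.0, 0.001, 0.001]
force: [-0.3, 0.6, -1.3]
gripper_width: 0.0089
grasp_force: 69.0
```

step_arm --plan '[{"x":0,"y":0,"z":0.002,"turn":0,"hand":1},{"x":0,"y":0,"z":0,"turn":0,"hand":1},{"x":0,"y":0,"z":0,"turn":0,"hand":1}]'

```text
clock: 40.7
eef_pos: [0.5114, -0.3383, 0.0101]
ee_rot: [1.0, -0.0, 0.001, 0.0]
force: [-0.2, 0.8, 5.6]
gripper_width: 0.0085
grasp_force: 69.9
```

step_arm --plan '[{"x":0,"y":0,"z":0,"turn":0,"hand":0.5},{"x":0,"y":0,"z":0,"turn":0,"hand":0.45},{"x":0,"y":0,"z":0,"turn":0,"hand":0.45},{"x":0,"y":0,"z":-0.03,"turn":0,"hand":0.45},{"x":0,"y":0,"z":-0.06,"turn":0,"hand":0.45},{"x":0,"y":0,"z":-0.08,"turn":0,"hand":0.4},{"x":0,"y":0,"z":-0.08,"turn":0,"hand":0.4},{"x":0,"y":0,"z":-0.08,"turn":0,"hand":0.4}]'

```text
clock: 41.37
eef_pos: [0.5104, -0.3375, 0.1751]
ee_rot: [1.0, -0.001, -0.001, -0.0]
force: [-0.2, -0.6, -1.1]
gripper_width: 0.0261
grasp_force: 0.0
```

step_arm --plan '[{"x":-0.03,"y":-0.05,"z":-0.06,"turn":0,"hand":0.4},{"x":-0.03,"y":-0.06,"z":0,"turn":0,"hand":0.4},{"x":-0.02,"y":-0.06,"z":0,"turn":0,"hand":0.4},{"x":0,"y":-0.05,"z":0,"turn":0,"hand":0.4},{"x":0,"y":0,"z":0,"turn":0,"hand":0.4},{"x":0,"y":0,"z":0,"turn":0,"hand":0.4},{"x":0,"y":0,"z":0,"turn":0,"hand":0.4},{"x":0,"y":0,"z":0,"turn":0,"hand":0.4}]'

```text
clock: 42.03
eef_pos: [0.4713, -0.2293, 0.2039]
ee_rot: [1.0, -0.001, 0.0, 0.001]
force: [-0.1, 0.3, 0.5]
gripper_width: 0.0258
grasp_force: 0.0
```

```bash
python3 -c "
from h import *
rep()
ct,pt,dt=grab('top','t12'); c,p,d=grab('scene','s12')
a=cv2.resize(pt[125:265,200:475,::-1],(800,407),interpolation=cv2.INTER_CUBIC); cv2.imwrite('pics/fin.png',a)
cv2.imwrite('pics/fin2.png',cv2.resize(p[195:310,130:350,::-1],(800,418),interpolation=cv2.INTER_CUBIC))"
```

```text
t 42.03 pos [ 0.4713 -0.2293  0.2039] yaw -0.12 w 0.0258 gf 0.0 F [-0.1  0.3  0.5] j7 -0.63
```

View pics/fin2.png

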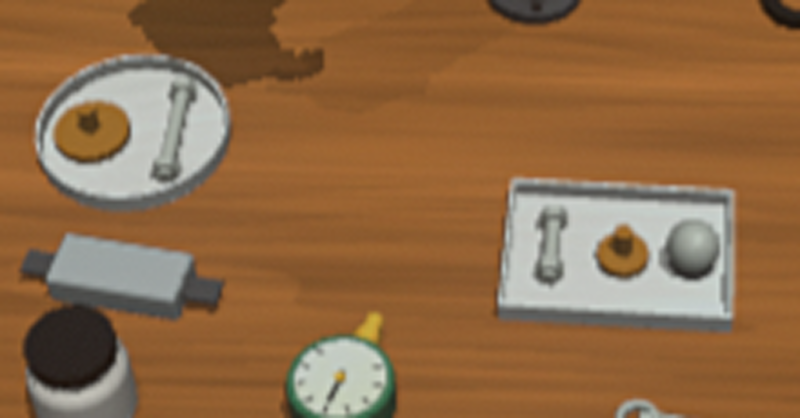

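The picture shows everything in place:
- Pan: big disc (90,130) flat, long bolt (172,130) lying beside it.
- Tray: short bolt (550,245), small disc (622,250), ball (692,248) in its ring.
- The gauge and zinc block are undisturbed.

The arm is clear, so I'll hand in.

```bash
python3 -c "
from h import *
print(ticket.hand_in())"
```

```text
the job is handed in; nothing more can be done
None
```

Both kits are made up and the job was handed in at about 42 s; the last picture shows every part on the floor of its tray or pan, with the gauge and zinc block undisturbed.

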